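Press the bush home in a bearing block and ease the press lever back

TASK

Set the aluminium bearing block, brass bush upward, into the rimmed nest of the press's sliding carriage; push the carriage fully home under the ram and turn its red handle clockwise to lock it. Then pull the lever down until the bush is flush with the block, and let the sprung lever rise slowly in your grip to the top before letting go; it must not snap back. Leave the carriage locked with the block in it, and leave the other things on the bench where they are.

Things in the scene. Friction and masses are not known exactly. Their poses are not given: they have to be found in the camera images.
- press: Blue lever press bolted to the bench. Origin on the bench below the ram axis; x to its back, y to its lever side, z up. In mm: base plate x -295 to 135, y +-60, 14 high; column x 60 to 120, y +-45; head x -26 to 120, y +-45, z 125 to 240; ram end 30 across, at z 86 when up. Two yellow keeper lugs, x -175 to -153, 11 to 58 either side of the middle, tops at z 46
- carriage (a joint): Sliding carriage of the press, m: 0 = pulled out towards the robot, 0.110 = fully home with the nest under the ram. Moves along the press's +x; drag about 2.5 N, stays where it is left
- nest (a point): Centre of the nest floor on the carriage (30 mm above the bench), axes parallel to the press's. The nest is a rectangle 70 (x) by 50 (y) mm inside an 8 mm wide orange rim that is 6 mm high; the block drops in with 3 mm play all round. It moves with the carriage
- lock_grip (a point): Middle of the red grip bar of the carriage's locking handle, 76 mm above the bench, 145 mm in front (-x) of the nest centre, moving with the carriage. Bar 56 long (along this point's x), 14 wide, 24 mm tall; below it a stem and a steel tongue reaching 30 mm from it along +x, top 44 mm above the bench. The bar serves both to push the carriage and to turn the lock
- lock (a joint): Locking handle, rad: 0 = bar along the press's x (unlocked), growing clockwise seen from above to the stop at 1.35 (above 1.0 counts as locked). About 0.1 N m. Its tongue points to +x between the keeper lugs and swings in behind the one at -y once the carriage is home; turned earlier, it blocks the carriage
- lever (a joint): Press lever, rad: 0 = up at its stop, 0.83 = fully down; bush flush at 0.80. A spring always pushes it up (at the grip about 4 N when up, 9 N when down, 15 N as the bush goes in); let go, it snaps back. Rising it must stay below 1.2 rad/s (0.2 m/s at the grip) until within 0.15 rad of the top; 2 to 4 s is right. The ram sinks 25 mm per rad
- lever_grip (a point): Middle of the lever's black level grip: a round bar 18 mm across, 72 mm long along the press's y, 170 mm from the pivot axis. When up it lies 100 mm in front of and 150 mm to the lever side of the press origin, 299 mm above the bench. A 14 mm rod joins the grip's end nearest the press (35 mm from here) to the pivot
- lever_pivot (a point): Point on the lever's pivot axis (parallel to the press's y axis) beside the grip, 190 mm above the bench. At lever = 0 the line from here to the grip rises 0.70 rad above level, towards the front (-x of the press); pulling down lowers this angle by the joint value
- block: Loose aluminium bearing block, 64 (x) x 44 (y) x 36 (z) mm, about 0.3 kg, bush on top. Origin at the centre of its underside. It fits the nest either way round, long side along the press's x
- bush (a joint): Brass bush in the block, 24 mm across, upright in the middle of its top, m: 0 = standing 8 mm proud, 0.008 = flush. About 40 N to push in; stays where pushed
- jar: Screw-top glass jar with orange cap, 60 mm across, 85 mm tall; bystander. Origin at its underside
- offcut: Wooden offcut 70 x 45 x 60 mm tall; bystander. Origin at its underside
- glue: White glue bottle with yellow label and red cap, 38 mm across, 90 mm tall; bystander. Origin at its underside
- can: Can with green label, 52 mm across, 115 mm tall; bystander. Origin at its underside
Things that resemble listed ones, but are neither listed nor needed, are in the scene too. What is shaped like the block but black or green is not meant.

How it is judged:
On the way, in this order (a step that is already met when the one before it is completed fails the run):
1. the block sits in the nest, let go (horizontal distance between block and nest below 0.008 m and z of block in the frame of nest between -0.004 and 0.004 m and angle between the x axis of block and the x axis of nest, either way round below 0.15 rad and angle between block's own z axis and vertical below 0.1 rad and contact force between block and the fingers below 0.2 N), for 0.2 s.
2. the carriage is home and locked (horizontal distance between block and nest below 0.008 m and z of block in the frame of nest between -0.004 and 0.004 m and angle between the x axis of block and the x axis of nest, either way round below 0.15 rad and angle between block's own z axis and vertical below 0.1 rad and value of joint carriage above 0.104 m and value of joint lock above 1 rad), for 0.2 s.
3. the lever has pressed the bush flush (all of step 2 and value of joint bush above 0.0062 m and value of joint lever above 0.7 rad), for 0.1 s.
4. the lever is back up (value of joint lever below 0.08 rad and value of joint bush above 0.0062 m), for 0.2 s.
At the end, for the whole second after the job is handed in: The block sits flat in the nest (within 8 mm of its centre, 0.15 rad), the bush is flush (pressed in 6.2 of 8 mm or more), the carriage is home (0.104 m or more) and its handle locked (1.0 rad or more), the lever is up (below 0.08 rad), all at rest (all of step 2 and all of step 4 and linear speed of block below 0.02 m/s); the robot touches nothing.
It fails at once if the lever snaps back: rises faster than 1.2 rad/s while more than 0.15 rad from the top (velocity of joint lever below -1.2 rad/s and value of joint lever above 0.15 rad).
It fails at once if the jar is moved by more than 30 mm or tipped (distance of jar from where it was at the start of the episode above 0.03 m or angle between jar's own z axis and vertical above 0.4 rad).
It fails at once if the offcut is moved by more than 30 mm or tipped (distance of offcut from where it was at the start of the episode above 0.03 m or angle between offcut's own z axis and vertical above 0.4 rad).
It fails at once if the can is moved by more than 30 mm or tipped (distance of can from where it was at the start of the episode above 0.03 m or angle between can's own z axis and vertical above 0.4 rad).
It fails at once if the glue is moved by more than 30 mm or tipped (distance of glue from where it was at the start of the episode above 0.03 m or angle between glue's own z axis and vertical above 0.4 rad).
It also fails if it takes over 72 s, if anything falls off the work surface, if the arm or the gripper's body presses on something with over 40 N, if the wrist force passes 120 N, or if a joint passes its speed limit or range.

ROBOT

A 6-joint arm with a two-finger parallel gripper is mounted at the origin on the work surface. World frame = base frame: x ahead of the robot, y to its left, z up, the work surface at z = 0. Lengths are in m, angles in rad, forces in N, time in s.
With the tool pointing down it reaches from about 0.15 to 0.775 m from the base axis. Payload 6.1 kg.
Tool frame: the origin (TCP) lies on the centre line of the jaws, within the pads' length; the fingertips stand 17 mm ahead of it and the grasp point (between the pads) lies 2 mm behind it; z points along the fingers, y is the direction in which the jaws open and shut (so a half turn about z gives the same grasp; the last joint's range is limited). The gripper opens to 85 mm and grips with 20 to 120 N. Pads are 22 mm wide; open, the fingers measure 114 mm over their backs; the gripper's body (76 mm by 85 mm) begins 54 mm behind the grasp point. The pads swing forward as they close: fully open they stand 13 mm farther back than shut.
Start: joints at [-1.141, 0.126, -0.04, 1.405, 0, 1.571], TCP at [0.219, -0.477, 0.248] pointing down, gripper open.
Joint ranges: [-2.72, 2.72], [-0.95, 1.95], [-1.27, 1.35], [-1.78, 2.02], [-1.46, 1.47], [-3.14, 3.14]. Speed limits (rad/s): [2.39, 2.39, 3.01, 3.14, 3.14, 3.14].

INTERFACE

Orientations are given as a unit quaternion [w, x, y, z].
In Python, from station import arm, imaging, nets gives the robot as it stands.
- The arm moves only by the tool drive_tool, never from a script. Its argument "deltas" is a list that holds one entry, the list of rows, each a list of 6 numbers: the shift along the tool's x, y, z in m, then the turn, a rotation vector about the tool's x, y, z in degrees. In form: [[[tx, ty, tz, ax, ay, az], ...]]. A call has 1 to 20 rows; each row shifts and turns the commanded pose from where the row before left it, along the tool's axes as they then stand; what a row does not reach is not made up. A row lasts 1/10 s, in which the tool goes at most 50 mm and 8.59 degrees, less where a joint would pass 70% of its speed; a pose out of reach is approached as far as the arm can. A call is refused whole if a number of a shift passes 0.05 or a number of a turn 8.59, either way. A call with a gripper value outside its range is refused whole. "fingers" is the closure, from 0 (fully open) to 1 (shut), set as the call begins (left out, the last holds). The fingers move at their own pace and stop on an object; "grip_force" is the grip in N (left out, the last holds). Time passes only in rows, so rows that do not move let the fingers close. It gives the time, the measured TCP pose, the force and the opening at its end, in the units of the state.
- arm.observe(): the state, without advancing time (a new reading comes with each control period).
- imaging.camera(name): name is "side" or "top"; returns (picture, depth): 384x512x3 uint8, red, green, blue; 384x512 float32, m along the optical axis (not along the pixel's ray), 0 where there is no reading.
- imaging.camera_info(name): a dict with "fx", "fy", "cx", "cy" (pixels), "k1" (the pictures are not rectified: a ray, as slopes to the right and down, at radius r is drawn at 1 + k1 r^2 times it, then the intrinsics apply), "position" and "orientation" of the camera in the world. Camera axes: x right, y up, looking along -z (the intrinsics and any distortion apply to the point x, -y, -z); pixel columns grow to the right and rows downward; lengths in m; the calibration is good to about 2 mm. A picture is of the moment at which its call begins. camera_info takes no time and is no camera call.
- arm.finish_job(): hands the job in, once; it reports no verdict.
Trained networks look in the newest picture that a camera, given by its name, has taken for a name from the list of things; names that differ only in an ending like _2 or _b are one class to them, and where a whole thing is asked for, a point or a joint stands for the part that bears it (a point fixed in the world has none). Each returns a list of dicts, best first, with "score" (0 to 1); they miss things now and then, are a little off and sometimes report something else, mostly with a low value. They report only what shows in the picture. A call takes as long as a camera call. They do not tell look-alikes from the thing itself.
- nets.spot_in(label, camera): "rect" ([left, top, width, height] in pixels, round what is visible of it).
- nets.spot_point(label, camera): "centre" ([row, column] in pixels: a listed point, or the origin of a listed thing).
The state is a dict: "time_s": time; "joint_pos": joint angles; "joint_vel": joint speeds; "joint_efforts": joint torques, N m; "eef_pos": TCP position; "eef_rot": TCP orientation; "contact_force": force on the tool from outside, world axes, zero at the start; "torque": the same for the moment, N m; "width": finger opening in m.
Only numpy, scipy, OpenCV 4.12 (cv2) and the standard library are available. Lean on these libraries where they do the work, as an engineer would, in place of code of your own. Each camera call takes 0.05 s, during which the arm holds its last target.

## Working session

There is one attempt and no reset: what is moved stays moved. The work goes in short steps, Python scripts to look and compute and a tool call to move; the robot and the scene stay as the last step left them, time stands still between calls to the robot, and variables do not carry over. Pictures are saved under pics/ and viewed, and the job is handed in when it is done.

Besides the shell and the picture viewer there is one more tool, called after "Emit:" as name(argument=value, ...) on one line, values as JSON. drive_tool: Moves the arm, as the interface text tells. Its arguments: {"type":"object","properties":{"deltas":{"type":"array","items":{"type":"array","items":{"type":"array","items":{"type":"number"}}}},"fingers":{"type":"number"},"grip_force":{"type":"number"}},"required":["deltas"]}

```bash
ls; mkdir -p pics; python3 - <<'E'
from station import arm, imaging, nets
import cv2
print(arm.observe())
for c in("top","side"):
    p,d=imaging.camera(c); cv2.imwrite(f"pics/{c}0.png",p[:,:,::-1]); print(imaging.camera_info(c))
    for l in("block","nest","lock_grip","lever_grip","lever_pivot","press"):
        print(c,l,[(r["score"],r["centre"]) for r in nets.spot_point(l,c)][:3])
E
```

```text
pics
{'time_s': 0.0, 'joint_pos': array([-1.14099961e+00,  1.26381149e-01, -4.06311812e-02,  1.40539339e+00,
       -2.29915763e-05,  1.57080641e+00]), 'joint_vel': array([-0.00034116, -0.00039667,  0.00023415, -0.00040049, -0.00132776,
        0.0003685 ]), 'joint_efforts': array([ 1.35463495e-03, -4.35911286e+01,  3.52923739e+01,  1.73464883e-02,
        5.45753744e-05,  1.83777985e-05]), 'eef_pos': array([ 0.21859268, -0.47690149,  0.24751724]), 'eef_rot': array([-7.83735854e-04,  9.76998830e-01,  2.13243142e-01, -1.82835615e-04]), 'contact_force': array([ 0.18057401,  0.13797642, -0.36149392]), 'torque': array([-0.0106599 , -0.02191962, -0.0216278 ]), 'width': 0.0856288699472591}
{'fx': 374.34592837982404, 'fy': 374.34592837982404, 'cx': 253.06606362064102, 'cy': 188.05447815044988, 'k1': -0.005739662746707909, 'position': array([0.39628385, 0.07076982, 1.16988033]), 'orientation': array([-0.69843089, -0.07152068,  0.06160863,  0.70942474])}
top block [(0.85, [216.5, 131.9]), (0.62, [221.6, 174.5]), (0.54, [255.9, 182.9])]
top nest [(0.57, [183.4, 268.1]), (0.45, [198.1, 326.4])]
top lock_grip [(0.42, [231.5, 263.5])]
top lever_grip [(0.95, [164.9, 207.4])]
top lever_pivot [(0.74, [129.3, 213.3])]
top press [(0.88, [158.2, 264.6])]
{'fx': 383.0540242325043, 'fy': 383.0540242325043, 'cx': 257.2852546268931, 'cy': 197.32321303990702, 'k1': -0.061469560329388585, 'position': array([0.02177622, 0.83741953, 0.70775786]), 'orientation': array([-0.25450332, -0.15765833,  0.47699754,  0.82634452])}
side block [(0.88, [305.9, 216.9]), (0.79, [337.8, 172.5]), (0.55, [316.8, 258.3])]
side nest [(0.71, [229.6, 250.1])]
side lock_grip [(0.74, [232.4, 286.6])]
side lever_grip [(0.79, [167.3, 210.8])]
side lever_pivot [(0.58, [188.3, 178.0])]
side press [(0.93, [230.4, 229.2]), (0.55, [305.0, 214.9])]
```

View pics/top0.png

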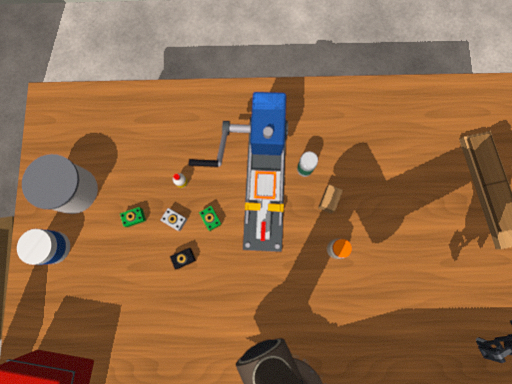

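View pics/side0.png

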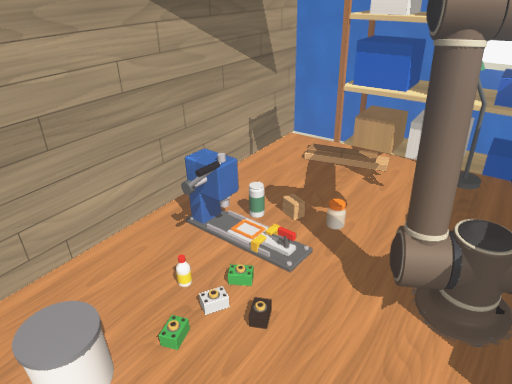

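```bash
cat > h.py <<'E'
from station import arm, imaging, nets
import cv2, numpy as np
from scipy.spatial.transform import Rotation as R
def cam(c):
    i=imaging.camera_info(c); q=np.array(i["orientation"]); return i,R.from_quat(q[[1,2,3,0]])
def ray(c,rc):
    i,r=cam(c); xd=(rc[1]-i["cx"])/i["fx"]; yd=(rc[0]-i["cy"])/i["fy"]
    x,y=xd,yd
    for _ in range(10):
        s=1+i["k1"]*(x*x+y*y); x,y=xd/s,yd/s
    return i["position"],r.apply([x,-y,-1])
def onz(c,rc,z):
    p,d=ray(c,rc); return p+d*(z-p[2])/d[2]
def dep(c,rc,d):
    p,v=ray(c,rc); return p+v*d
def proj(c,P):
    i,r=cam(c); q=r.inv().apply(np.atleast_2d(P)-i["position"]); x=q[:,0]/-q[:,2]; y=-q[:,1]/-q[:,2]
    s=1+i["k1"]*(x*x+y*y); return np.c_[i["cy"]+i["fy"]*y*s, i["cx"]+i["fx"]*x*s]
def cloud(c,d):
    i,r=cam(c); h,w=d.shape; v,u=np.mgrid[:h,:w]; xd=(u-i["cx"])/i["fx"]; yd=(v-i["cy"])/i["fy"]; x,y=xd.copy(),yd.copy()
    for _ in range(10):
        s=1+i["k1"]*(x*x+y*y); x,y=xd/s,yd/s
    return (i["position"]+r.apply(np.stack([x*d,-y*d,-d],-1).reshape(-1,3))).reshape(h,w,3)
def snap(c,name,box=None,k=1,pts=None):
    p,d=imaging.camera(c); im=p[:,:,::-1].copy()
    if box: r0,r1,c0,c1=box; im=im[r0:r1,c0:c1]
    else: r0=c0=0
    im=cv2.resize(im,None,fx=k,fy=k,interpolation=cv2.INTER_CUBIC)
    if pts is not None:
        for a,b in pts: cv2.circle(im,(int((b-c0+.5)*k),int((a-r0+.5)*k)),2,(255,0,255),-1)
    cv2.imwrite(f"pics/{name}.png",im); return p,d
E
python3 - <<'E'
from h import *
p,d=snap("top","t1",(85,275,100,300),4 if 0 else 4)
cv2.imwrite("pics/t1.png",cv2.resize(p[90:260,110:310,::-1],None,fx=3.5,fy=3.5,interpolation=cv2.INTER_CUBIC))
np.savez("top.npz",p=p,d=d)
X=cloud("top",d)
hsv=cv2.cvtColor(p,cv2.COLOR_RGB2HSV)
for n,lo,hi in (("orange",(5,120,150),(16,255,255)),("yellow",(20,150,150),(32,255,255)),("red",(0,180,120),(4,255,255)),("blue",(100,150,60),(125,255,255))):
    m=cv2.inRange(hsv,lo,hi); k,l,s,ce=cv2.connectedComponentsWithStats(m)
    for j in range(1,k):
        if s[j,4]>15:
            q=X[l==j]; print(n,s[j],ce[j].round(1),np.median(q,0).round(4),q.min(0).round(3),q.max(0).round(3))
# silver block
m=np.zeros(d.shape,np.uint8);
B=X[200:235,155:192]; hs=hsv[200:235,155:192]
mm=(B[...,2]>0.03)&(B[...,2]<0.05)
v,u=np.nonzero(mm); pts=np.c_[u+155,v+200].astype(np.float32); print(len(pts),cv2.minAreaRect(pts), B[mm].mean(0),B[...,2].max())
q=B[mm]; print(cv2.minAreaRect(q[:,:2].astype(np.float32)))
E
```

```text
orange [    2    73   510   311 72160] [214.4 199.3] [ 6.354e-01  2.711e-01 -2.000e-04] [ 0.043 -0.787 -0.01 ] [1.002 0.85  1.17 ]
orange [475 134  14  14  68] [480.9 138.3] [ 0.7572 -0.6221  0.051 ] [ 0.728 -0.647  0.043] [ 0.769 -0.604  0.057]
orange [464 136   5  13  34] [466. 141.] [ 0.7536 -0.5886  0.0305] [ 0.396 -0.605 -0.   ] [0.78  0.071 1.17 ]
orange [470 137   5  12  22] [472.2 142.1] [ 0.7443 -0.5947  0.0506] [ 0.723 -0.602  0.047] [ 0.76  -0.589  0.054]
orange [254 170  22  29 218] [264.6 184.3] [0.6228 0.0504 0.0352] [0.58  0.016 0.014] [0.675 0.083 0.043]
orange [  309   182   203   144 16611] [415.9 266.3] [ 3.595e-01 -4.166e-01  3.000e-04] [ 0.201 -0.703 -0.009] [0.627 0.071 1.17 ]
yellow [245 203  15   7 105] [252. 206.] [0.5556 0.0891 0.0452] [ 0.546  0.068 -0.001] [0.571 0.112 0.05 ]
yellow [268 204  16   8 117] [275.7 207.2] [0.5513 0.0166 0.0454] [ 0.539 -0.007  0.013] [0.565 0.041 0.05 ]
yellow [169 215   7   8  23] [172.3 218. ] [0.523  0.3315 0.0438] [0.511 0.322 0.033] [0.534 0.341 0.047]
yellow [178 255   7   7  26] [181.3 258.2] [0.4022 0.299  0.0431] [0.395 0.293 0.037] [0.412 0.312 0.046]
red [174 174   6   6  26] [176.3 176.3] [0.6423 0.3119 0.0901] [0.633 0.304 0.086] [0.649 0.319 0.093]
red [261 222   5  19  71] [262.7 231.4] [0.4741 0.058  0.0875] [0.451 0.051 0.081] [0.503 0.064 0.091]
red [  0 370  59  14 477] [ 22.4 378.8] [0.117  0.6577 0.1985] [0.107 0.071 0.193] [0.396 0.711 1.17 ]
blue [ 251   92   35   63 1893] [267.9 122.5] [0.7508 0.0407 0.2394] [ 0.396 -0.006 -0.002] [0.896 0.089 1.17 ]
blue [ 45 231  20  33 204] [ 57.6 248.5] [0.4346 0.6634 0.0574] [0.394 0.656 0.032] [0.487 0.698 0.082]
302 ((173.08824157714844, 219.3529510498047), (20.751327514648438, 14.57737922668457), 30.963754653930664) [0.51968972 0.33004914 0.03681512] 1.1698803336474828
((0.5203321576118469, 0.3310479521751404), (0.06404022872447968, 0.04378913342952728), 59.03569793701172)
```

View pics/t1.png

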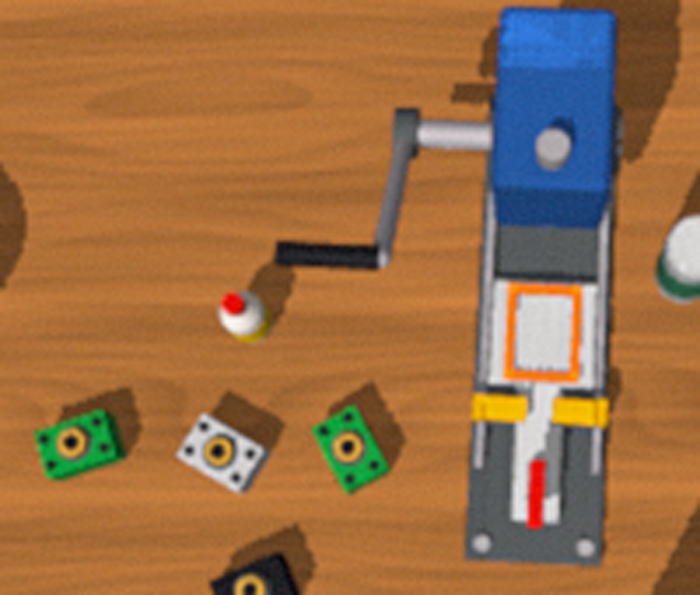

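```bash
python3 - <<'E'
from h import *
z=np.load("top.npz"); p,d=z["p"],z["d"]; X=cloud("top",d); hsv=cv2.cvtColor(p,cv2.COLOR_RGB2HSV)
def rect(m,n):
    q=X[m]; r=cv2.minAreaRect(q[:,:2].astype(np.float32)); print(n,m.sum(),np.round(r[0],4),np.round(r[1],4),round(r[2],2),"mean",q.mean(0).round(4),"medz",np.median(q[:,2]).round(4))
blue=cv2.inRange(hsv,(100,150,60),(125,255,255))>0
box=np.zeros(d.shape,bool); box[85:260,235:300]=1
rect(blue&box&(X[...,2]>.225)&(X[...,2]<.25),"headtop (should be .146x.09, centre press x .047)")
l=cv2.connectedComponents(cv2.inRange(hsv,(4,110,150),(17,255,255)))[1]; o=l==l[171,264] if l[171,264] else None
o=np.zeros(d.shape,bool); o[166:204,250:280]=1
rect(o&(cv2.inRange(hsv,(4,110,150),(17,255,255))>0)&(X[...,2]>.028)&(X[...,2]<.042),"rim .086x.066")
r=(cv2.inRange(hsv,(0,150,110),(6,255,255))>0)&box&(X[...,2]>.075)
rect(r,"bar .056x.014")
y=cv2.inRange(hsv,(20,120,120),(34,255,255))>0
rect(y&box&(X[...,2]>.038),"keepers .116x.022 press x -.164")
bp=box&(X[...,2]>.008)&(X[...,2]<.019); rect(bp,"base")
# pixel-based corners with onz
for n,m,zz in (("head",blue&box&(X[...,2]>.225),.24),("rim",o&(cv2.inRange(hsv,(4,110,150),(17,255,255))>0)&(X[...,2]>.028),.036),("bar",r,.088),("keep",y&box&(X[...,2]>.038),.046)):
    v,u=np.nonzero(m); q=np.array([onz("top",(a,b),zz)[:2] for a,b in zip(v,u)]); rr=cv2.minAreaRect(q.astype(np.float32)); print(n,np.round(rr[0],4),np.round(rr[1],4),round(rr[2],2),q.mean(0).round(4))
v,u=np.nonzero((X[...,2]>0.03)&(X[...,2]<.05)&(np.hypot(X[...,0]-.52,X[...,1]-.33)<.05)&(hsv[...,1]<60)|((X[...,2]>0.03)&(X[...,2]<.05)&(np.hypot(X[...,0]-.52,X[...,1]-.33)<.02)))
q=np.array([onz("top",(a,b),.036)[:2] for a,b in zip(v,u)]); rr=cv2.minAreaRect(q.astype(np.float32)); print("block",len(q),np.round(rr[0],4),np.round(rr[1],4),round(rr[2],2),q.mean(0).round(4))
E
```

```text
headtop (should be .146x.09, centre press x .047) 1622 [0.7613 0.0402] [0.0886 0.1444] 87.03 mean [0.76   0.0404 0.2395] medz 0.2398
rim .086x.066 234 [0.6172 0.0498] [0.065 0.102] 88.49 mean [0.6226 0.0493 0.0349] medz 0.0351
bar .056x.014 79 [0.4767 0.0577] [0.0116 0.0518] 88.9 mean [0.4769 0.0581 0.0871] medz 0.0872
keepers .116x.022 press x -.164 214 [0.5525 0.0525] [0.1151 0.0223] 86.04 mean [0.5526 0.0508 0.0455] medz 0.0455
base 1850 [0.6345 0.0241] [0.1655 0.4293] 86.32 mean [0.5635 0.0524 0.0136] medz 0.0135
head [0.7584 0.0401] [0.088  0.1467] 86.51 [0.7599 0.0405]
rim [0.616  0.0499] [0.0647 0.1009] 88.56 [0.6222 0.0492]
bar [0.4766 0.0577] [0.0115 0.0517] 88.85 [0.4769 0.0581]
keep [0.552  0.0526] [0.1153 0.0223] 86.3 [0.5525 0.0508]
block 299 [0.5203 0.3304] [0.0648 0.0436] 58.3 [0.52   0.3302]
```

Emit:
drive_tool(deltas=[[[0.015, -0.015, 0.001, 0, 0, -2], [0.03, -0.03, 0.0025, 0, 0, 0], [0.03, -0.03, 0.0025, 0, 0, 0], [0.03, -0.03, 0.0025, 0, 0, 0], [0.03, -0.03, 0.0025, 0, 0, 0], [0.03, -0.03, 0.0025, 0, 0, 0], [0.03, -0.03, 0.0025, 0, 0, 0], [0.03, -0.03, 0.0025, 0, 0, 0], [0.03, -0.03, 0.0025, 0, 0, 0], [0.03, -0.03, 0.0025, 0, 0, 0], [0.03, -0.03, 0.0025, 0, 0, 0], [0.03, -0.03, 0.0025, 0, 0, 0], [0.03, -0.03, 0.0025, 0, 0, 0], [0.03, -0.03, 0.0025, 0, 0, 0], [0.03, -0.03, 0.0025, 0, 0, 0], [0.03, -0.03, 0.0025, 0, 0, 0], [0.03, -0.03, 0.0025, 0, 0, 0], [0.03, -0.03, 0.0025, 0, 0, 0], [0.03, -0.03, 0.0025, 0, 0, 0], [0.03, -0.03, 0.0025, 0, 0, 0]]], fingers=0, grip_force=50)

```text
time_s: 2.75
eef_pos: [0.4936, 0.2842, 0.2]
eef_rot: [-0.011, 0.967, 0.253, -0.003]
contact_force: [0.5, 0.5, 0.3]
width: 0.0857
```

```bash
cat >> h.py <<'E'
def st(target=None,h=None):
    o=arm.observe(); q=np.array(o["eef_rot"]); r=R.from_quat(q[[1,2,3,0]]); M=r.as_matrix()
    hd=np.degrees(np.arctan2(M[1,0],M[0,0]))
    print("t",round(o["time_s"],2),"pos",o["eef_pos"].round(4),"head",hd.round(2),"zaxis",M[:,2].round(3),"F",o["contact_force"].round(1),"w",round(o["width"],4),"j",o["joint_pos"].round(2))
    if target is not None:
        print("tool shift",(M.T@(np.array(target)-o["eef_pos"])).round(4))
    if h is not None: print("az deg",((hd-h+180)%360-180).round(2))
    return o,M
E
python3 -c "
from h import *
st((.5203,.3304,.12),58.5)"
```

```text
t 2.75 pos [0.4936 0.2842 0.2   ] head 29.32 zaxis [-0.011  0.02  -1.   ] F [0.5 0.5 0.3] w 0.0857 j [ 0.51  0.21 -0.04  1.32  0.02  3.14]
tool shift [ 0.0459 -0.0253  0.0806]
az deg -29.18
```

Emit:
drive_tool(deltas=[[[0, 0, 0, 0, 0, 8.4], [0, 0, 0, 0, 0, 8.4], [0, 0, 0, 0, 0, 8.4], [0, 0, 0, 0, 0, 8.4], [0, 0, 0, 0, 0, 8.4], [0, 0, 0, 0, 0, 8.4], [0, 0, 0, 0, 0, 8.4], [0, 0, 0, 0, 0, 8.4], [0, 0, 0, 0, 0, 8.4], [0, 0, 0, 0, 0, 8.4], [0, 0, 0, 0, 0, 8.4], [0, 0, 0, 0, 0, 8.4], [0, 0, 0, 0, 0, 8.4], [0, 0, 0, 0, 0, 8.4], [0, 0, 0, 0, 0, 8.4], [0, 0, 0, 0, 0, 8.4], [0, 0, 0, 0, 0, 8.4], [0, 0, 0, 0, 0, 8.0]]])

```text
time_s: 4.55
eef_pos: [0.3219, -0.3303, 0.2002]
eef_rot: [-0.233, 0.833, -0.473, -0.166]
contact_force: [-0.1, -0.1, 0.8]
width: 0.0854
```

```bash
python3 -c "
from h import *
st((.5203,.3304,.12),238.5)"
```

```text
t 4.55 pos [ 0.3219 -0.3303  0.2002] head -54.97 zaxis [-0.057  0.546 -0.836] F [-0.1 -0.1  0.8] w 0.0854 j [-0.96  0.41  0.08  1.76  0.27  3.14]
tool shift [-0.3305 -0.4468  0.4165]
az deg 66.53
```

```bash
cat >> h.py <<'E'
def Mh(h):
    h=np.radians(h); c,s=np.cos(h),np.sin(h); return np.array([[c,s,0],[s,-c,0],[0,0,-1.]])
def rot(M,h): return np.degrees(R.from_matrix(M.T@Mh(h)).as_rotvec())
E
python3 -c "
from h import *
o,M=st()
for h in (-55,-25,0,35): print(h,rot(M,h).round(2))
snap('top','t2')
"
```

```text
t 4.55 pos [ 0.3219 -0.3303  0.2002] head -54.97 zaxis [-0.057  0.546 -0.836] F [-0.1 -0.1  0.8] w 0.0854 j [-0.96  0.41  0.08  1.76  0.27  3.14]
-55 [-15.11  29.68  -4.01]
-25 [-22.59  25.12 -33.14]
0 [-28.31  20.21 -57.39]
35 [-35.43  11.53 -91.2 ]
```

View pics/t2.png

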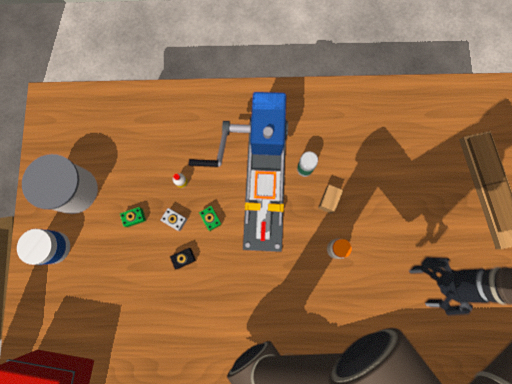

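Emit:
drive_tool(deltas=[[[0, 0, 0, -2.95, 0.96, -7.6], [0, 0, 0, -2.95, 0.96, -7.6], [0, 0, 0, -2.95, 0.96, -7.6], [0, 0, 0, -2.95, 0.96, -7.6], [0, 0, 0, -2.95, 0.96, -7.6], [0, 0, 0, -2.95, 0.96, -7.6], [0, 0, 0, -2.95, 0.96, -7.6], [0, 0, 0, -2.95, 0.96, -7.6], [0, 0, 0, -2.95, 0.96, -7.6], [0, 0, 0, -2.95, 0.96, -7.6], [0, 0, 0, -2.95, 0.96, -7.6], [0, 0, 0, -2.95, 0.96, -7.6]]])

```text
time_s: 5.8
eef_pos: [0.3234, -0.3288, 0.2007]
eef_rot: [0.001, 0.952, 0.305, 0.001]
contact_force: [-0.2, -0.4, -0.2]
width: 0.0853
```

```bash
python3 -c "
from h import *
o,M=st((.5203,.3304,.2),238.5)
print(rot(M,35))"
```

```text
t 5.8 pos [ 0.3234 -0.3288  0.2007] head 35.55 zaxis [ 0.003 -0.002 -1.   ] F [-0.2 -0.4 -0.2] w 0.0853 j [-0.79  0.01 -0.27  1.29  0.    1.73]
tool shift [ 5.434e-01 -4.219e-01 -2.000e-04]
az deg 157.05
[ 0.19916291 -0.06393119  0.54570446]
```

```bash
cat >> h.py <<'E'
def rows(p,h,n,h0=None,turn=None):
    """n rows moving straight to world p while turning 'turn' deg of heading"""
    o=arm.observe(); q=np.array(o["eef_rot"]); M=R.from_quat(q[[1,2,3,0]]).as_matrix()
    hd=np.degrees(np.arctan2(M[1,0],M[0,0]))
    t=turn if turn is not None else ((h-hd+180)%360-180)
    D=(np.array(p)-o["eef_pos"])/n; out=[]
    for k in range(n):
        out.append([*(Mh(hd+t*k/n).T@D).round(4),0,0,round(-t/n,2)])
    print(str(out).replace("np.float64(","").replace(")",""))
E
python3 -c "
from h import *
rows((.5203,.3304,.2),0,25,turn=202.95)"
```

```text
[[0.0217, -0.0169, 0.0, 0, 0, -8.12], [0.0239, -0.0136, 0.0, 0, 0, -8.12], [0.0256, -0.0101, 0.0, 0, 0, -8.12], [0.0268, -0.0064, 0.0, 0, 0, -8.12], [0.0274, -0.0026, 0.0, 0, 0, -8.12], [0.0275, 0.0013, 0.0, 0, 0, -8.12], [0.027, 0.0052, 0.0, 0, 0, -8.12], [0.026, 0.009, 0.0, 0, 0, -8.12], [0.0245, 0.0125, 0.0, 0, 0, -8.12], [0.0225, 0.0159, 0.0, 0, 0, -8.12], [0.02, 0.0189, 0.0, 0, 0, -8.12], [0.0171, 0.0215, 0.0, 0, 0, -8.12], [0.0139, 0.0237, 0.0, 0, 0, -8.12], [0.0104, 0.0255, 0.0, 0, 0, -8.12], [0.0067, 0.0267, 0.0, 0, 0, -8.12], [0.0029, 0.0274, 0.0, 0, 0, -8.12], [-0.001, 0.0275, 0.0, 0, 0, -8.12], [-0.0049, 0.0271, 0.0, 0, 0, -8.12], [-0.0086, 0.0261, 0.0, 0, 0, -8.12], [-0.0122, 0.0246, 0.0, 0, 0, -8.12], [-0.0156, 0.0227, 0.0, 0, 0, -8.12], [-0.0186, 0.0202, 0.0, 0, 0, -8.12], [-0.0213, 0.0174, 0.0, 0, 0, -8.12], [-0.0236, 0.0142, 0.0, 0, 0, -8.12], [-0.0253, 0.0107, 0.0, 0, 0, -8.12]]
```

Emit:
drive_tool(deltas=[[[0.022, -0.017, 0, 0, 0, -8.1], [0.024, -0.014, 0, 0, 0, -8.1], [0.026, -0.01, 0, 0, 0, -8.1], [0.027, -0.006, 0, 0, 0, -8.1], [0.027, -0.003, 0, 0, 0, -8.1], [0.0275, 0.001, 0, 0, 0, -8.1], [0.027, 0.005, 0, 0, 0, -8.1], [0.026, 0.009, 0, 0, 0, -8.1], [0.0245, 0.0125, 0, 0, 0, -8.1], [0.0225, 0.016, 0, 0, 0, -8.1], [0.02, 0.019, 0, 0, 0, -8.1], [0.017, 0.0215, 0, 0, 0, -8.1], [0.014, 0.024, 0, 0, 0, -8.1], [0.01, 0.0255, 0, 0, 0, -8.1], [0.007, 0.027, 0, 0, 0, -8.1], [0.003, 0.0275, 0, 0, 0, -8.1], [-0.001, 0.0275, 0, 0, 0, -8.1], [-0.005, 0.027, 0, 0, 0, -8.1], [-0.009, 0.026, 0, 0, 0, -8.1], [-0.012, 0.0245, 0, 0, 0, -8.1]]])

```text
time_s: 7.8
eef_pos: [0.4864, 0.199, 0.2005]
eef_rot: [0.001, -0.153, 0.988, -0.0]
contact_force: [-0.1, -0.5, 0.1]
width: 0.0853
```

```bash
python3 -c "
from h import *
o,M=st((.5203,.3304,.2),238.5)
rows((.5203,.3304,.12),238.5,7)"
```

```text
t 7.8 pos [0.4864 0.199  0.2005] head -162.45 zaxis [ 0.001 -0.    -1.   ] F [-0.1 -0.5  0.1] w 0.0853 j [ 0.39  0.13 -0.14  1.3  -0.    0.08]
tool shift [-0.072   0.115   0.0005]
az deg -40.95
[[-0.0103, 0.0164, 0.0115, 0, 0, -5.85], [-0.0119, 0.0153, 0.0115, 0, 0, -5.85], [-0.0134, 0.014, 0.0115, 0, 0, -5.85], [-0.0148, 0.0126, 0.0115, 0, 0, -5.85], [-0.016, 0.011, 0.0115, 0, 0, -5.85], [-0.017, 0.0093, 0.0115, 0, 0, -5.85], [-0.0179, 0.0075, 0.0115, 0, 0, -5.85]]
```

Emit:
drive_tool(deltas=[[[-0.0105, 0.0165, 0.0115, 0, 0, -5.85], [-0.012, 0.0155, 0.0115, 0, 0, -5.85], [-0.0135, 0.014, 0.0115, 0, 0, -5.85], [-0.015, 0.0125, 0.0115, 0, 0, -5.85], [-0.016, 0.011, 0.0115, 0, 0, -5.85], [-0.017, 0.009, 0.0115, 0, 0, -5.85], [-0.018, 0.0075, 0.0115, 0, 0, -5.85], [0, 0, 0, 0, 0, 0], [0, 0, 0, 0, 0, 0]]])

```text
time_s: 8.7
eef_pos: [0.5215, 0.3291, 0.1196]
eef_rot: [-0.0, -0.485, 0.874, -0.0]
contact_force: [0.6, 0.1, 0.4]
width: 0.0855
```

```bash
python3 -c "
from h import *
p,d=snap('side','s3',(180,384,100,350),3)
o,M=st((.5203,.3304,.030),238.5)
"
```

```text
t 8.75 pos [0.5217 0.3288 0.1202] head -121.95 zaxis [ 0.001 -0.001 -1.   ] F [ 0.  -0.5 -1.1] w 0.0855 j [ 0.56  0.32 -0.07  1.18 -0.   -0.45]
tool shift [-0.0006  0.0021  0.0902]
az deg -0.45
```

View pics/s3.png

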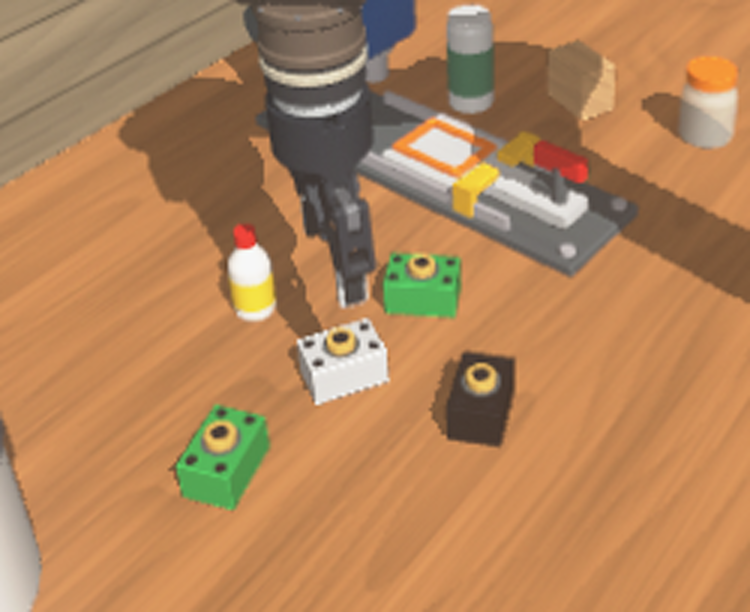

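```bash
python3 -c "
from h import *
print((proj('side',[[.5217,.3288,.103],[.5203,.3304,.036]])-[180,100])*3)
"
```

```text
[[276.85317041 334.68092335]
 [340.9298359  341.16823615]]
```

Emit:
drive_tool(deltas=[[[0, 0.001, 0.018, 0, 0, -0.4], [-0.0005, 0.001, 0.018, 0, 0, 0], [0, 0, 0.018, 0, 0, 0], [0, 0, 0.018, 0, 0, 0], [0, 0, 0.01, 0, 0, 0], [0, 0, 0.008, 0, 0, 0], [0, 0, 0, 0, 0, 0]]])

```text
time_s: 9.45
eef_pos: [0.5203, 0.33, 0.0295]
eef_rot: [-0.0, -0.489, 0.873, -0.0]
contact_force: [-0.1, -0.2, -0.1]
width: 0.0853
```

```bash
python3 -c "
from h import *
p,d=snap('side','s4',(230,330,140,290),5)
o,M=st((.5203,.3304,.030),238.5)
"
```

```text
t 9.5 pos [0.5206 0.3303 0.0302] head -121.5 zaxis [ 0.001 -0.    -1.   ] F [ 0.5 -0.3 -0.1] w 0.0854 j [ 0.57  0.38 -0.2   0.99 -0.   -0.46]
tool shift [0.0001 0.0003 0.0002]
az deg -0.0
```

View pics/s4.png

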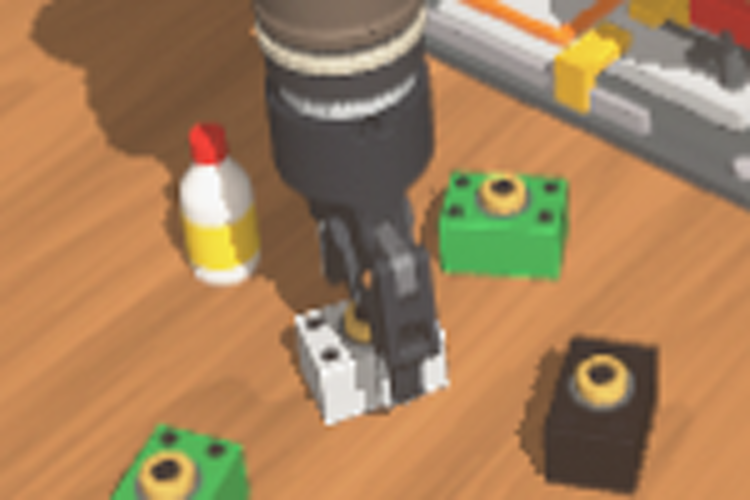

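Emit:
drive_tool(deltas=[[[0, 0, 0, 0, 0, 0], [0, 0, 0, 0, 0, 0], [0, 0, 0, 0, 0, 0], [0, 0, 0, 0, 0, 0], [0, 0, 0, 0, 0, 0], [0, 0, 0, 0, 0, 0], [0, 0, 0, 0, 0, 0], [0, 0, 0, 0, 0, 0]]], fingers=1, grip_force=40)

```text
time_s: 10.3
eef_pos: [0.5207, 0.3311, 0.0308]
eef_rot: [0.001, -0.489, 0.872, 0.0]
contact_force: [-1.8, 0.9, 5.6]
width: 0.0433
```

Emit:
drive_tool(deltas=[[[0, 0, -0.01, 0, 0, 0], [0, 0, -0.02, 0, 0, 0], [0, 0, -0.03, 0, 0, 0], [0, 0, -0.03, 0, 0, 0], [0, 0, -0.03, 0, 0, 0], [0, 0, 0, 0, 0, 0]]])

```text
time_s: 10.9
eef_pos: [0.5222, 0.3315, 0.1544]
eef_rot: [0.004, -0.489, 0.872, -0.0]
contact_force: [1.1, 0.4, -3.8]
width: 0.0432
```

```bash
python3 -c "
from h import *
p,d=snap('side','s5',(210,310,140,290),5)
o,M=st()
rows((.46,.20,.16),0,9,turn=-30)
"
```

```text
t 10.95 pos [0.5214 0.331  0.1517] head -121.48 zaxis [ 0.004  0.001 -1.   ] F [ 1.8 -0.2 -4.8] w 0.0434 j [ 0.57  0.31 -0.02  1.24 -0.   -0.46]
[[0.016, -0.0018, -0.0009, 0, 0, 3.33], [0.0159, -0.0027, -0.0009, 0, 0, 3.33], [0.0157, -0.0036, -0.0009, 0, 0, 3.33], [0.0154, -0.0045, -0.0009, 0, 0, 3.33], [0.0151, -0.0054, -0.0009, 0, 0, 3.33], [0.0148, -0.0063, -0.0009, 0, 0, 3.33], [0.0144, -0.0071, -0.0009, 0, 0, 3.33], [0.014, -0.008, -0.0009, 0, 0, 3.33], [0.0135, -0.0088, -0.0009, 0, 0, 3.33]]
```

View pics/s5.png

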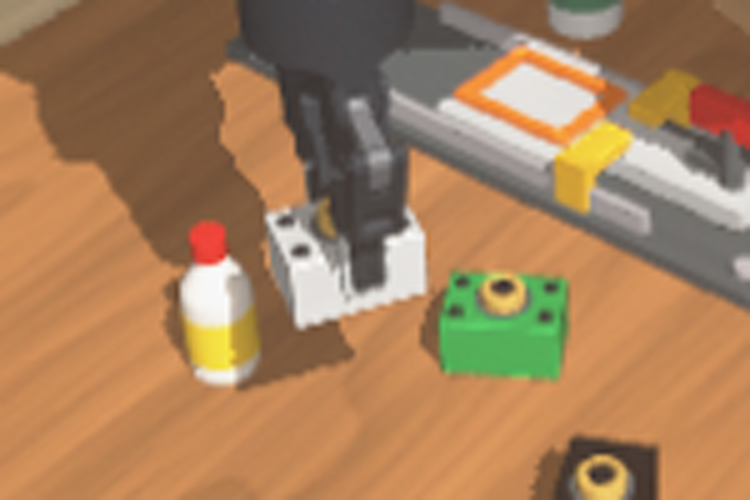

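Emit:
drive_tool(deltas=[[[0.016, -0.002, -0.001, 0, 0, 3.3], [0.016, -0.003, -0.001, 0, 0, 3.3], [0.0155, -0.0035, -0.001, 0, 0, 3.3], [0.0155, -0.0045, -0.001, 0, 0, 3.3], [0.015, -0.0055, -0.001, 0, 0, 3.3], [0.015, -0.0065, -0.001, 0, 0, 3.3], [0.0145, -0.007, 0, 0, 0, 3.3], [0.014, -0.008, 0, 0, 0, 3.3], [0.0135, -0.009, 0, 0, 0, 3.3]]])

```text
time_s: 11.85
eef_pos: [0.4582, 0.1976, 0.1535]
eef_rot: [-0.001, -0.248, 0.969, -0.001]
contact_force: [-0.4, -0.3, -3.1]
width: 0.0431
```

```bash
python3 -c "
from h import *
o,M=st()
rows((.50,.05,.15),176.6,9)
"
```

```text
t 11.85 pos [0.4582 0.1976 0.1535] head -151.3 zaxis [-0.003 -0.002 -1.   ] F [-0.4 -0.3 -3.1] w 0.0431 j [ 0.41  0.1  -0.28  1.2  -0.   -0.09]
[[0.0038, -0.0166, 0.0004, 0, 0, 3.57], [0.0028, -0.0168, 0.0004, 0, 0, 3.57], [0.0017, -0.017, 0.0004, 0, 0, 3.57], [0.0006, -0.017, 0.0004, 0, 0, 3.57], [-0.0004, -0.017, 0.0004, 0, 0, 3.57], [-0.0015, -0.017, 0.0004, 0, 0, 3.57], [-0.0025, -0.0169, 0.0004, 0, 0, 3.57], [-0.0036, -0.0167, 0.0004, 0, 0, 3.57], [-0.0046, -0.0164, 0.0004, 0, 0, 3.57]]
```

Emit:
drive_tool(deltas=[[[0.004, -0.0165, 0, 0, 0, 3.57], [0.003, -0.017, 0, 0, 0, 3.57], [0.0015, -0.017, 0, 0, 0, 3.57], [0.0005, -0.017, 0, 0, 0, 3.57], [-0.0005, -0.017, 0, 0, 0, 3.57], [-0.0015, -0.017, 0, 0, 0, 3.57], [-0.0025, -0.017, 0, 0, 0, 3.57], [-0.0035, -0.0165, 0, 0, 0, 3.57], [-0.0045, -0.0165, 0, 0, 0, 3.57], [0, 0, 0, 0, 0, 0]]])

```text
time_s: 12.85
eef_pos: [0.5009, 0.0493, 0.1537]
eef_rot: [-0.001, 0.03, 1.0, -0.001]
contact_force: [-0.2, 0.4, -3.6]
width: 0.0429
```

```bash
python3 -c "
from h import *
o,M=st((.622,.0494,.12),176.6)
"
```

```text
t 12.85 pos [0.5009 0.0493 0.1537] head 176.52 zaxis [-0.002 -0.001 -1.   ] F [-0.2  0.4 -3.6] w 0.0429 j [ 0.1   0.1  -0.27  1.2  -0.    0.16]
tool shift [-0.1209  0.0075  0.0334]
az deg -0.08
```

Emit:
drive_tool(deltas=[[[-0.01, 0.001, 0.003, 0, 0, 0], [-0.02, 0.001, 0.005, 0, 0, 0], [-0.02, 0.001, 0.005, 0, 0, 0], [-0.02, 0.0015, 0.005, 0, 0, 0], [-0.02, 0.001, 0.005, 0, 0, 0], [-0.02, 0.001, 0.005, 0, 0, 0], [-0.011, 0.001, 0.005, 0, 0, 0], [0, 0, 0.01, 0, 0, 0], [0, 0, 0.01, 0, 0, 0], [0, 0, 0.01, 0, 0, 0], [0, 0, 0, 0, 0, 0]]])

```text
time_s: 13.95
eef_pos: [0.6211, 0.0515, 0.091]
eef_rot: [-0.001, 0.029, 1.0, -0.0]
contact_force: [-1.1, -0.8, -4.8]
width: 0.043
```

```bash
python3 -c "
from h import *
o,M=st((.622,.0494,.06),176.6)
p=o['eef_pos']; u=np.array([.998,-.0593,0]);v=np.array([.0593,.998,0])
b=p-[0,0,.030]
pts=[b+sx*.032*u+sy*.022*v+[0,0,z] for sx in(-1,1) for sy in (-1,1) for z in(0,.036)]
n=np.array([.622,.0494,.036]); pts+=[n+sx*.043*u+sy*.033*v for sx in(-1,1) for sy in (-1,1)]
snap('side','s6',(180,270,200,320),6,proj('side',pts))
"
```

```text
t 13.95 pos [0.6211 0.0515 0.091 ] head 176.71 zaxis [-0.003 -0.001 -1.   ] F [-1.1 -0.8 -4.8] w 0.043 j [ 0.08  0.35 -0.1   1.12 -0.    0.14]
tool shift [-0.0011 -0.0021  0.031 ]
az deg 0.11
```

View pics/s6.png

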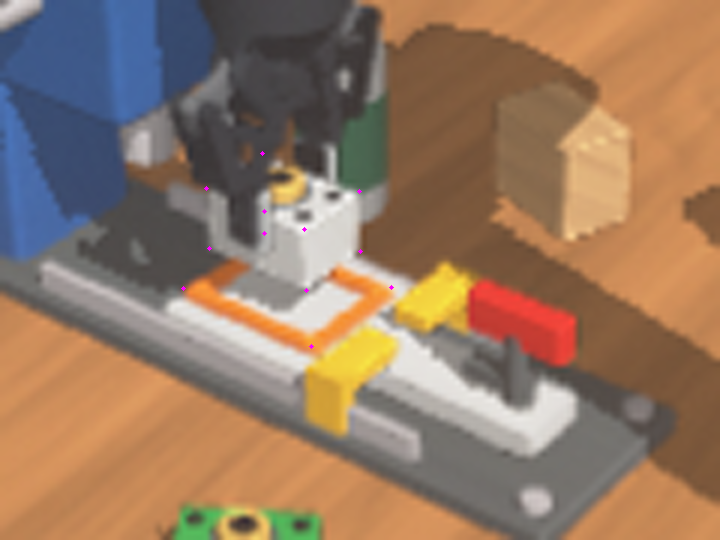

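Emit:
drive_tool(deltas=[[[-0.001, -0.002, 0.005, 0, 0, 0], [0, 0, 0.01, 0, 0, 0], [0, 0, 0.005, 0, 0, 0], [0, 0, 0, 0, 0, 0], [0, 0, 0, 0, 0, 0]]])

```text
time_s: 14.5
eef_pos: [0.6237, 0.0495, 0.0729]
eef_rot: [0.0, 0.029, 1.0, -0.0]
contact_force: [-0.7, -0.6, -4.2]
width: 0.0428
```

```bash
python3 -c "
from h import *
o,M=st((.622,.0494,.06),176.6)
"
```

```text
t 14.5 pos [0.6237 0.0495 0.0729] head 176.7 zaxis [ 0. -0. -1.] F [-0.7 -0.6 -4.2] w 0.0428 j [ 0.08  0.36 -0.12  1.08 -0.    0.14]
tool shift [ 0.0017 -0.0002  0.0129]
az deg 0.1
```

Emit:
drive_tool(deltas=[[[0.001, 0, 0.003, 0, 0, 0], [0, 0, 0.003, 0, 0, 0], [0, 0, 0.003, 0, 0, 0], [0, 0, 0.002, 0, 0, 0], [0, 0, 0, 0, 0, 0]]])

```text
time_s: 15.0
eef_pos: [0.6249, 0.0496, 0.065]
eef_rot: [0.003, 0.029, 1.0, -0.0]
contact_force: [-2.1, -1.1, 9.1]
width: 0.0433
```

```bash
python3 -c "
from h import *
o,M=st((.622,.0494,.06),176.6)
snap('side','s7',(180,270,200,320),6)
"
```

```text
t 15.0 pos [0.6249 0.0496 0.065 ] head 176.7 zaxis [ 0.007 -0.    -1.   ] F [-2.1 -1.1  9.1] w 0.0433 j [ 0.08  0.37 -0.14  1.06 -0.    0.14]
tool shift [ 0.0029 -0.0003  0.005 ]
az deg 0.1
```

View pics/s7.png

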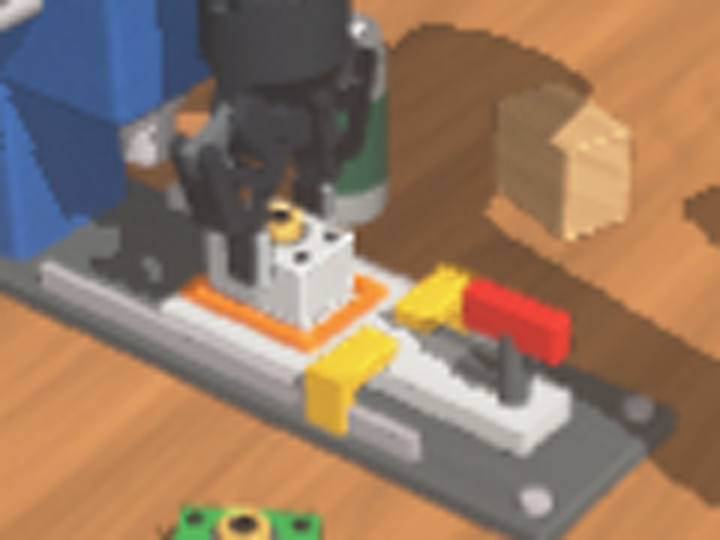

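```bash
python3 -c "
from h import *
for n in ('s6','s7'):
    im=cv2.imread(f'pics/{n}.png'); h=cv2.cvtColor(im,cv2.COLOR_BGR2HSV); m=cv2.inRange(h,(0,150,90),(4,255,255)); m[:,:440]=0; v,u=np.nonzero(m); print(n,u.mean()/6,v.mean()/6)
a=np.array([.4768,.0579,.08]); print(proj('side',[a,a+[.005,0,0]]))
"
```

```text
s6 87.22352170658682 53.686689121756494
s7 86.39941820021501 53.34860557768925
[[231.84583681 286.31369257]
 [231.29571872 284.81323333]]
```

Emit:
drive_tool(deltas=[[[0, 0, -0.004, 0, 0, 0], [0.002, 0, 0, 0, 0, 0], [0, 0, 0, 0, 0, 0], [0, 0, 0.003, 0, 0, 0], [0, 0, 0.003, 0, 0, 0], [0, 0, 0, 0, 0, 0]]])

```text
time_s: 15.65
eef_pos: [0.6215, 0.0496, 0.0607]
eef_rot: [0.001, 0.029, 1.0, -0.0]
contact_force: [0.2, -0.3, 2.6]
width: 0.0434
```

```bash
python3 -c "
from h import *
o,M=st((.622,.0494,.06),176.6)
snap('side','s8',(180,270,200,320),6)
for n in ('s6','s8'):
    im=cv2.imread(f'pics/{n}.png'); h=cv2.cvtColor(im,cv2.COLOR_BGR2HSV); m=cv2.inRange(h,(0,150,90),(4,255,255)); m[:,:440]=0; v,u=np.nonzero(m); print(n,u.mean()/6,v.mean()/6)
"
```

```text
t 15.65 pos [0.6215 0.0496 0.0607] head 176.7 zaxis [ 0.002 -0.    -1.   ] F [ 0.2 -0.3  2.6] w 0.0434 j [ 0.08  0.37 -0.15  1.06 -0.    0.14]
tool shift [-0.0006 -0.0002  0.0007]
az deg 0.1
s6 87.22352170658682 53.686689121756494
s8 86.39069222981523 53.34228676284485
```

View pics/s8.png

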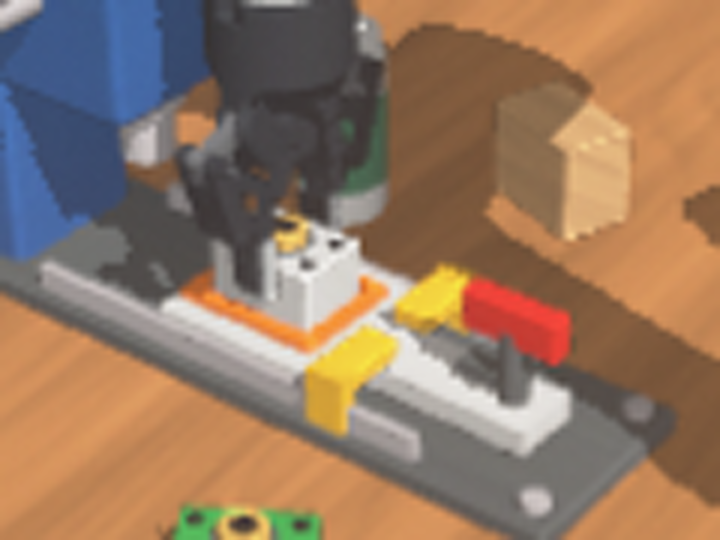

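Emit:
drive_tool(deltas=[[[0, 0, 0, 0, 0, 0], [0, 0, 0, 0, 0, 0], [0, 0, 0, 0, 0, 0], [0, 0, 0, 0, 0, 0], [0, 0, 0, 0, 0, 0]]], fingers=0)

```text
time_s: 16.2
eef_pos: [0.6209, 0.0497, 0.06]
eef_rot: [0.0, 0.029, 1.0, -0.0]
contact_force: [0.9, -0.6, 0.1]
width: 0.0854
```

Emit:
drive_tool(deltas=[[[0, 0, -0.01, 0, 0, 0], [0, 0, -0.02, 0, 0, 0], [0, 0, -0.03, 0, 0, 0], [0.01, 0, -0.03, 0, 0, 0], [0.03, 0, -0.01, 0, 0, 0], [0.04, -0.002, 0, 0, 0, 0], [0.04, -0.002, 0, 0, 0, 0], [0.025, -0.002, 0, 0, 0, 0], [0, 0, 0, 0, 0, 0]]])

```text
time_s: 17.1
eef_pos: [0.4729, 0.052, 0.1612]
eef_rot: [0.001, 0.029, 1.0, -0.0]
contact_force: [0.8, -0.2, 0.3]
width: 0.0854
```

```bash
python3 -c "
from h import *
snap('side','s9',(180,270,200,320),6)
o,M=st((.4797,.0577,.078),176.6)
for n in ('s6','s9'):
    im=cv2.imread(f'pics/{n}.png'); h=cv2.cvtColor(im,cv2.COLOR_BGR2HSV); m=cv2.inRange(h,(0,150,90),(4,255,255)); m[:,:440]=0; v,u=np.nonzero(m); print(n,u.mean()/6,v.mean()/6)
"
```

```text
t 17.15 pos [0.4749 0.0521 0.1613] head 176.72 zaxis [ 0.003 -0.    -1.   ] F [1.1 0.4 0.7] w 0.0855 j [ 0.11  0.05 -0.31  1.2  -0.    0.17]
tool shift [-0.0042  0.0059  0.0833]
az deg 0.12
s6 87.22352170658682 53.686689121756494
s9 86.31086719301624 53.25393157455549
```

View pics/s9.png

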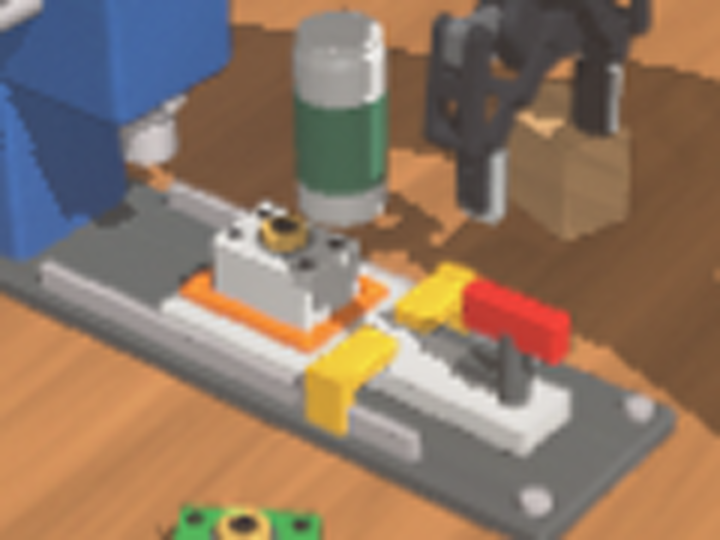

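Emit:
drive_tool(deltas=[[[-0.002, 0.002, 0.015, 0, 0, 0], [-0.002, 0.002, 0.018, 0, 0, 0], [0, 0.002, 0.018, 0, 0, 0], [0, 0, 0.016, 0, 0, 0], [0, 0, 0.01, 0, 0, 0], [0, 0, 0.006, 0, 0, 0], [0, 0, 0, 0, 0, 0]]])

```text
time_s: 17.85
eef_pos: [0.4803, 0.0577, 0.0765]
eef_rot: [0.0, 0.029, 1.0, -0.0]
contact_force: [-0.0, -0.2, -0.2]
width: 0.0852
```

Emit:
drive_tool(deltas=[[[0, 0, 0, 0, 0, 0], [0, 0, 0, 0, 0, 0], [0, 0, 0, 0, 0, 0], [0, 0, 0, 0, 0, 0], [0, 0, 0, 0, 0, 0], [0, 0, 0, 0, 0, 0], [0, 0, 0, 0, 0, 0], [0, 0, 0, 0, 0, 0]]], fingers=1, grip_force=40)

```text
time_s: 18.65
eef_pos: [0.4804, 0.0589, 0.0775]
eef_rot: [0.001, 0.028, 1.0, 0.001]
contact_force: [-1.7, 5.5, 2.4]
width: 0.0136
```

```bash
python3 -c "
from h import *
snap('side','s10',(180,270,200,320),6)
o,M=st()
"
```

```text
t 18.7 pos [0.4804 0.0589 0.0775] head 176.74 zaxis [ 0.002  0.002 -1.   ] F [-0.9  5.   3.6] w 0.0135 j [ 0.12  0.11 -0.44  1.02  0.    0.18]
```

View pics/s10.png

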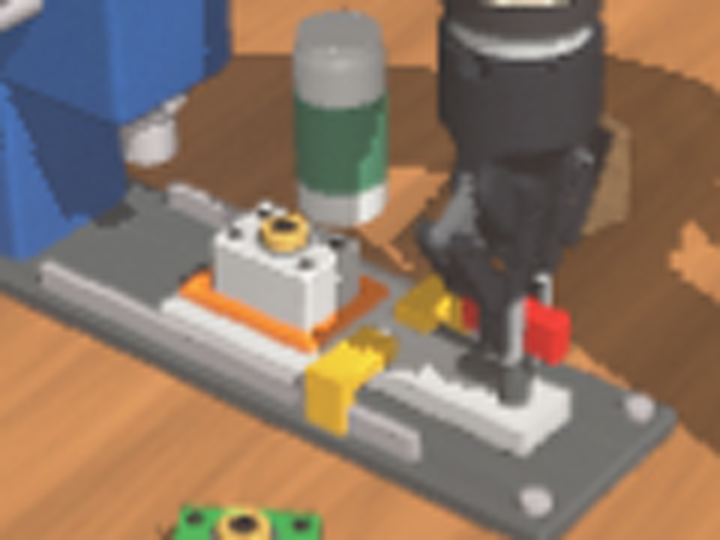

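Emit:
drive_tool(deltas=[[[-0.003, -0.0005, 0, 0, 0, 0], [-0.006, 0, 0, 0, 0, 0], [-0.01, 0, 0, 0, 0, 0], [-0.012, 0, 0, 0, 0, 0], [-0.012, 0, 0, 0, 0, 0], [-0.012, 0, 0, 0, 0, 0], [-0.012, 0, 0, 0, 0, 0], [-0.01, 0, 0, 0, 0, 0], [-0.006, 0, 0, 0, 0, 0], [-0.003, 0, 0, 0, 0, 0], [0, 0, 0, 0, 0, 0], [0, 0, 0, 0, 0, 0]]])

```text
time_s: 19.9
eef_pos: [0.5667, 0.0534, 0.0775]
eef_rot: [0.001, 0.028, 1.0, 0.001]
contact_force: [0.9, 4.6, 1.0]
width: 0.0139
```

```bash
python3 -c "
from h import *
o,M=st()
"
```

```text
t 19.9 pos [0.5667 0.0534 0.0775] head 176.74 zaxis [ 0.002  0.002 -1.   ] F [0.9 4.6 1. ] w 0.0139 j [ 0.09  0.26 -0.26  1.05  0.    0.15]
```

Emit:
drive_tool(deltas=[[[-0.001, 0.001, 0, 0, 0, 0], [-0.001, 0, 0, 0, 0, 0], [-0.001, 0, 0, 0, 0, 0], [-0.001, 0, 0, 0, 0, 0], [0, 0, 0, 0, 0, 0], [0, 0, 0, 0, 0, 0]]])

```text
time_s: 20.5
eef_pos: [0.57, 0.0533, 0.0775]
eef_rot: [0.001, 0.029, 1.0, 0.0]
contact_force: [-1.4, 2.8, 5.3]
width: 0.0135
```

```bash
python3 -c "
from h import *
o,M=st()
"
```

```text
t 20.5 pos [0.57   0.0533 0.0775] head 176.71 zaxis [ 0.001  0.    -1.   ] F [-1.4  2.8  5.3] w 0.0135 j [ 0.09  0.27 -0.25  1.06  0.    0.15]
```

Emit:
drive_tool(deltas=[[[-0.0015, 0, 0, 0, 0, 0], [-0.0015, 0, 0, 0, 0, 0], [-0.001, 0, 0, 0, 0, 0], [0, 0, 0, 0, 0, 0], [0, 0, 0, 0, 0, 0]]])

```text
time_s: 21.0
eef_pos: [0.5718, 0.0532, 0.0773]
eef_rot: [-0.001, 0.029, 1.0, 0.0]
contact_force: [-9.4, 3.2, 9.7]
width: 0.0136
```

```bash
python3 -c "
from h import *
o,M=st()
snap('side','s11',(170,270,190,320),6)
"
```

```text
t 21.0 pos [0.5718 0.0532 0.0773] head 176.72 zaxis [-0.003  0.    -1.   ] F [-9.4  3.2  9.7] w 0.0136 j [ 0.09  0.27 -0.24  1.06  0.    0.15]
```

View pics/s11.png

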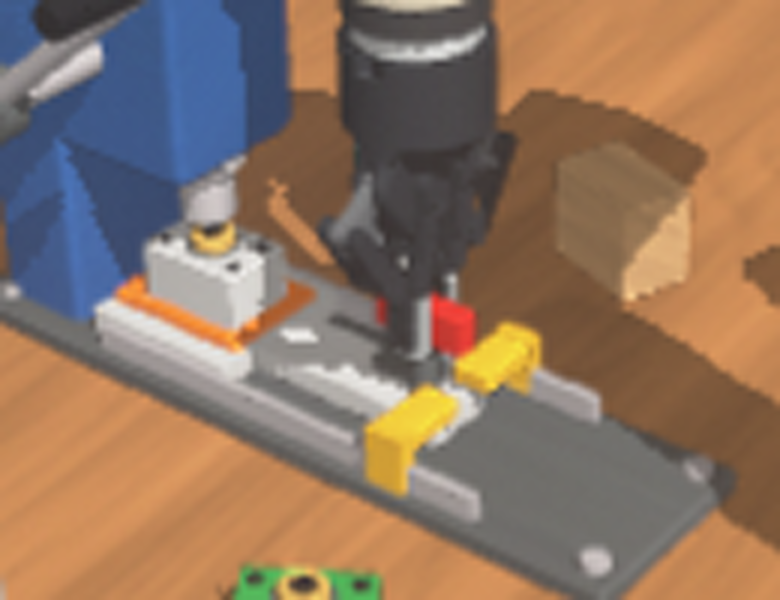

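Emit:
drive_tool(deltas=[[[0.001, 0, -0.0005, 0, 0, 3], [0, 0, 0, 0, 0, 5], [0, 0, 0, 0, 0, 5], [0, 0, 0, 0, 0, 5], [0, 0, 0, 0, 0, 5], [0, 0, 0, 0, 0, 5], [0, 0, 0, 0, 0, 5], [0, 0, 0, 0, 0, 5]]])

```text
time_s: 21.85
eef_pos: [0.5715, 0.0527, 0.0774]
eef_rot: [-0.001, 0.354, 0.935, -0.001]
contact_force: [-6.3, 0.4, 6.3]
width: 0.0137
```

```bash
python3 -c "
from h import *
o,M=st(); print(o['torque'])
"
```

```text
t 21.85 pos [0.5715 0.0527 0.0774] head 138.5 zaxis [-0.002 -0.001 -1.   ] F [-6.3  0.4  6.3] w 0.0137 j [ 0.09  0.27 -0.24  1.06 -0.    0.82]
[0.19721117 1.24338101 0.05801487]
```

Emit:
drive_tool(deltas=[[[0, 0, 0, 0, 0, 5], [0, 0, 0, 0, 0, 5], [0, 0, 0, 0, 0, 5], [0, 0, 0, 0, 0, 5], [0, 0, 0, 0, 0, 5], [0, 0, 0, 0, 0, 5], [0, 0, 0, 0, 0, 5], [0, 0, 0, 0, 0, 2.5], [0, 0, 0, 0, 0, 0], [0, 0, 0, 0, 0, 0]]])

```text
time_s: 22.85
eef_pos: [0.5709, 0.0523, 0.0774]
eef_rot: [-0.001, 0.635, 0.773, -0.002]
contact_force: [-8.0, 0.5, 8.0]
width: 0.0135
```

```bash
python3 -c "
from h import *
o,M=st(); print(o['torque'])
"
```

```text
t 22.85 pos [0.5709 0.0523 0.0774] head 101.19 zaxis [-0.003 -0.002 -1.   ] F [-8.   0.5  8. ] w 0.0135 j [ 0.09  0.27 -0.24  1.06 -0.    1.47]
[0.01085805 1.62443602 0.03922354]
```

Emit:
drive_tool(deltas=[[[0, 0, 0, 0, 0, 0], [0, 0, 0, 0, 0, 0], [0, 0, 0, 0, 0, 0], [0, 0, 0, 0, 0, 0]]], fingers=0)

```text
time_s: 23.25
eef_pos: [0.5732, 0.0528, 0.0774]
eef_rot: [0.001, 0.635, 0.773, 0.0]
contact_force: [-0.7, -0.0, 0.9]
width: 0.0709
```

Emit:
drive_tool(deltas=[[[0, 0, -0.01, 0, 0, 0], [0, 0, -0.02, 0, 0, 0], [0, 0, -0.03, 0, 0, 0], [0, 0.01, -0.04, 0, 0, 0], [0, 0.03, -0.04, 0, 0, 0], [0, 0.04, -0.04, 0, 0, 0], [0, 0.04, -0.04, 0, 0, 0], [0, 0.02, -0.04, 0, 0, 0]]])

```text
time_s: 24.05
eef_pos: [0.7017, 0.0786, 0.3283]
eef_rot: [0.001, 0.635, 0.773, 0.0]
contact_force: [2.1, 0.5, 0.3]
width: 0.085
```

```bash
python3 -c "
from h import *
o,M=st()
snap('top','t12',(90,260,190,310),4)
p,d=snap('side','s12',(100,290,150,330),4)
np.savez('side12.npz',p=p,d=d)
"
```

```text
t 24.05 pos [0.7017 0.0786 0.3283] head 101.21 zaxis [ 0.001 -0.    -1.   ] F [2.1 0.5 0.3] w 0.085 j [ 0.11  0.54  0.72  1.74 -0.    1.49]
```

View pics/t12.png

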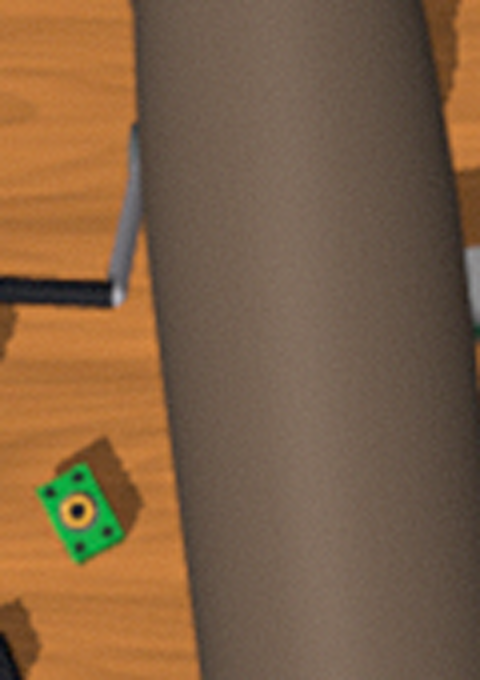

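View pics/s12.png

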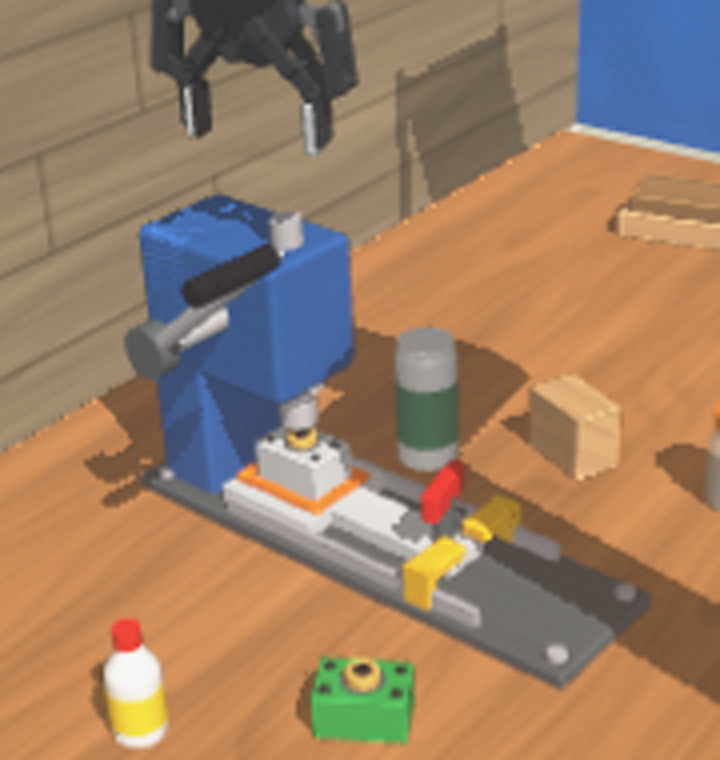

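```bash
python3 -c "
from h import *
z=np.load('top.npz'); X=cloud('top',z['d']); m=(X[...,2]>.285)&(X[...,2]<.32)&(X[...,1]>.13)&(X[...,1]<.27)&(X[...,0]>.55)&(X[...,0]<.68)
q=X[m]; print(m.sum(),q.mean(0),q.min(0),q.max(0),cv2.minAreaRect(q[:,:2].astype(np.float32)))
z=np.load('side12.npz'); X=cloud('side',z['d']); hs=z['p'].max(-1); m=(X[...,2]>.27)&(X[...,2]<.32)&(X[...,1]>.13)&(X[...,1]<.27)&(X[...,0]>.55)&(X[...,0]<.68)&(hs<70)
q=X[m]; print(m.sum(),q.mean(0),q.min(0),q.max(0))
o,M=st((.6236,.1986,.40),86.6)
rows((.6236,.1986,.40),86.6,8)
"
```

```text
270 [0.62582432 0.19213293 0.30436673] [0.61449194 0.15607949 0.2856672 ] [0.65146962 0.23420143 0.31210157] ((0.632535994052887, 0.19515001773834229), (0.036966267973184586, 0.07802580296993256), 0.8328885436058044)
153 [0.61988761 0.20788127 0.30263958] [0.61233585 0.16689301 0.2937846 ] [0.63103761 0.23842606 0.30872631]
t 24.15 pos [0.7048 0.079  0.3334] head 101.22 zaxis [ 0.013  0.001 -1.   ] F [-0.1 -0.   0.3] w 0.0854 j [ 0.11  0.54  0.73  1.74 -0.    1.49]
tool shift [ 0.133  -0.0555 -0.0675]
az deg 14.62
[[0.0166, -0.007, -0.0083, 0, 0, 1.83], [0.0164, -0.0076, -0.0083, 0, 0, 1.83], [0.0162, -0.0081, -0.0083, 0, 0, 1.83], [0.0159, -0.0086, -0.0083, 0, 0, 1.83], [0.0156, -0.0091, -0.0083, 0, 0, 1.83], [0.0153, -0.0096, -0.0083, 0, 0, 1.83], [0.015, -0.0101, -0.0083, 0, 0, 1.83], [0.0147, -0.0106, -0.0083, 0, 0, 1.83]]
```

Emit:
drive_tool(deltas=[[[0, -0.005, -0.03, 0, 0, 0], [0, -0.01, -0.035, 0, 0, 1.8], [0.016, -0.007, -0.01, 0, 0, 1.8], [0.017, -0.007, 0, 0, 0, 1.8], [0.017, -0.007, 0, 0, 0, 1.8], [0.017, -0.007, 0, 0, 0, 1.8], [0.017, -0.007, 0, 0, 0, 1.8], [0.017, -0.007, 0, 0, 0, 1.8], [0.017, -0.007, 0, 0, 0, 1.8], [0.01, 0, 0, 0, 0, 0], [0, 0, 0, 0, 0, 0]]])

```text
time_s: 25.25
eef_pos: [0.6292, 0.2004, 0.402]
eef_rot: [0.0, 0.726, 0.688, 0.0]
contact_force: [0.5, 0.2, -0.6]
width: 0.0852
```

```bash
python3 -c "
from h import *
o,M=st((.623,.199,.30),86.6)
"
```

```text
t 25.25 pos [0.6292 0.2004 0.402 ] head 86.94 zaxis [ 0.001 -0.    -1.   ] F [ 0.5  0.2 -0.6] w 0.0852 j [ 0.31  0.51  0.84  1.9  -0.    1.93]
tool shift [-0.0017 -0.0061  0.102 ]
az deg 0.34
```

Emit:
drive_tool(deltas=[[[-0.001, -0.003, 0.015, 0, 0, 0.3], [-0.001, -0.003, 0.02, 0, 0, 0], [0, 0, 0.02, 0, 0, 0], [0, 0, 0.02, 0, 0, 0], [0, 0, 0.015, 0, 0, 0], [0, 0, 0.011, 0, 0, 0], [0, 0, 0, 0, 0, 0]]])

```text
time_s: 25.95
eef_pos: [0.6232, 0.1966, 0.2991]
eef_rot: [-0.0, 0.729, 0.685, -0.001]
contact_force: [0.2, -1.1, -0.1]
width: 0.0854
```

```bash
python3 -c "
from h import *
o,M=st((.623,.199,.30),86.6)
snap('side','s13',(110,230,150,280),6)
"
```

```text
t 25.95 pos [0.6232 0.1966 0.2991] head 86.47 zaxis [-0.002 -0.002 -1.   ] F [ 0.2 -1.1 -0.1] w 0.0854 j [ 0.31  0.4   0.43  1.6  -0.    1.94]
tool shift [ 0.0024 -0.0003 -0.0009]
az deg -0.13
```

View pics/s13.png

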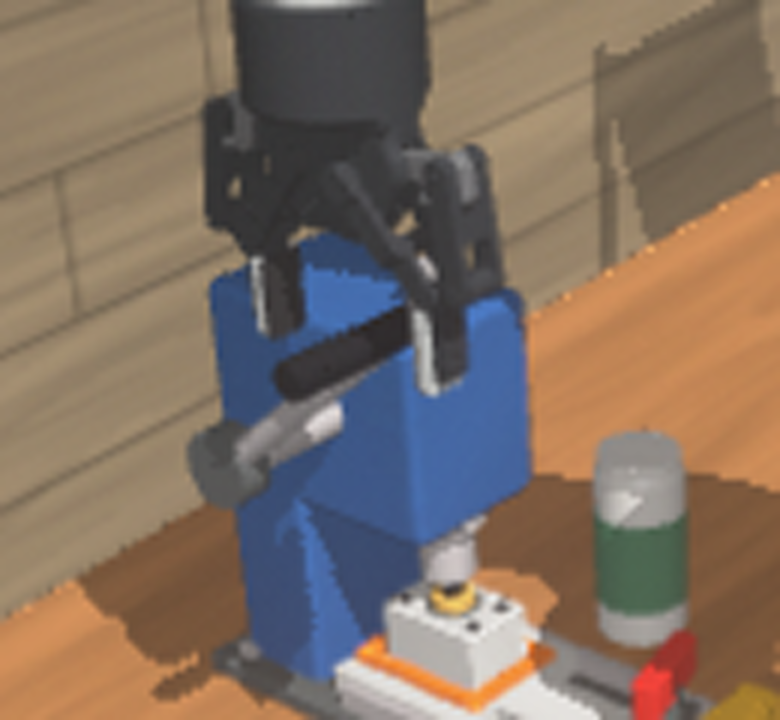

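Emit:
drive_tool(deltas=[[[0.002, 0, 0.001, 0, 0, 0], [0, 0, 0.001, 0, 0, 0], [0, 0, 0, 0, 0, 0], [0, 0, 0, 0, 0, 0], [0, 0, 0, 0, 0, 0], [0, 0, 0, 0, 0, 0], [0, 0, 0, 0, 0, 0], [0, 0, 0, 0, 0, 0], [0, 0, 0, 0, 0, 0]]], fingers=1, grip_force=60)

```text
time_s: 26.9
eef_pos: [0.6243, 0.1998, 0.2994]
eef_rot: [0.001, 0.728, 0.685, 0.001]
contact_force: [5.3, -0.4, 0.4]
width: 0.0162
```

```bash
python3 -c "
from h import *
o,M=st()
n=12
# arc rows: lever angle from 0 to 0.82, tool vertical; tool -y ~ press -x
th=np.linspace(0,.82,15)
x=-.17*np.cos(.7-th); z=.17*np.sin(.7-th)
print(np.c_[np.diff(x),-np.diff(z)].round(4))
"
```

```text
t 26.9 pos [0.6243 0.1998 0.2994] head 86.49 zaxis [ 0.003 -0.    -1.   ] F [ 5.3 -0.4  0.4] w 0.0162 j [ 0.31  0.4   0.43  1.6  -0.    1.94]
[[-0.0062  0.0078]
 [-0.0057  0.0081]
 [-0.0052  0.0085]
 [-0.0047  0.0088]
 [-0.0042  0.009 ]
 [-0.0037  0.0093]
 [-0.0031  0.0095]
 [-0.0026  0.0096]
 [-0.002   0.0098]
 [-0.0014  0.0099]
 [-0.0008  0.0099]
 [-0.0003  0.01  ]
 [ 0.0003  0.01  ]
 [ 0.0009  0.0099]]
```

Emit:
drive_tool(deltas=[[[0, -0.003, 0.004, 0, 0, 0], [0, -0.0065, 0.0085, 0, 0, 0], [0, -0.0055, 0.008, 0, 0, 0], [0, -0.005, 0.0085, 0, 0, 0], [0, -0.0045, 0.009, 0, 0, 0], [0, -0.004, 0.009, 0, 0, 0], [0, -0.0035, 0.0095, 0, 0, 0], [0, 0, 0, 0, 0, 0]]])

```text
time_s: 27.7
eef_pos: [0.5938, 0.2017, 0.2436]
eef_rot: [0.003, 0.728, 0.685, 0.003]
contact_force: [10.6, 0.2, 4.1]
width: 0.016
```

```bash
cat >> h.py <<'E'
def lev(off=(0,0)):
    o,M=st(); u=np.array([.99825,-.0593]); 
    e=o["eef_pos"]; px=(e[:2]-[.7145,.043])@u; pz=e[2]-.19
    print("press x",px.round(4),"z",pz.round(4),"lever est",(.7-np.arctan2(pz,.030-px)).round(3),"radius",np.hypot(pz,.030-px).round(4))
E
python3 -c "
from h import *
lev()
snap('side','s14',(110,250,150,290),5)
"
```

```text
t 27.7 pos [0.5938 0.2017 0.2436] head 86.48 zaxis [ 0.008  0.    -1.   ] F [10.6  0.2  4.1] w 0.016 j [ 0.33  0.32  0.19  1.44 -0.    1.96]
press x -0.1299 z 0.0536 lever est 0.376 radius 0.1686
```

View pics/s14.png

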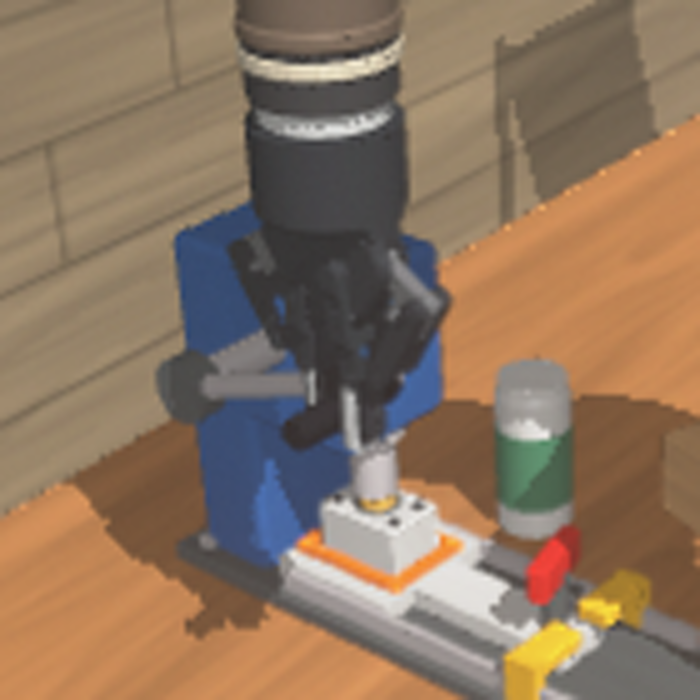

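Emit:
drive_tool(deltas=[[[0, -0.001, 0.006, 0, 0, 0], [0, -0.002, 0.0095, 0, 0, 0], [0, -0.002, 0.0095, 0, 0, 0], [0, -0.0015, 0.0095, 0, 0, 0], [0, -0.001, 0.01, 0, 0, 0], [0, 0, 0.01, 0, 0, 0], [0, 0, 0.01, 0, 0, 0], [0, 0.0005, 0.008, 0, 0, 0], [0, 0, 0, 0, 0, 0], [0, 0, 0, 0, 0, 0]]])

```text
time_s: 28.75
eef_pos: [0.5854, 0.2023, 0.1734]
eef_rot: [0.002, 0.728, 0.685, 0.002]
contact_force: [-1.7, -0.7, 13.9]
width: 0.0155
```

```bash
python3 -c "
from h import *
lev()
snap('side','s15',(110,250,150,290),5)
"
```

```text
t 28.75 pos [0.5854 0.2023 0.1734] head 86.51 zaxis [ 0.006  0.001 -1.   ] F [-1.7 -0.7 13.9] w 0.0155 j [ 0.33  0.31  0.03  1.28 -0.    1.96]
press x -0.1383 z -0.0166 lever est 0.798 radius 0.1692
```

View pics/s15.png

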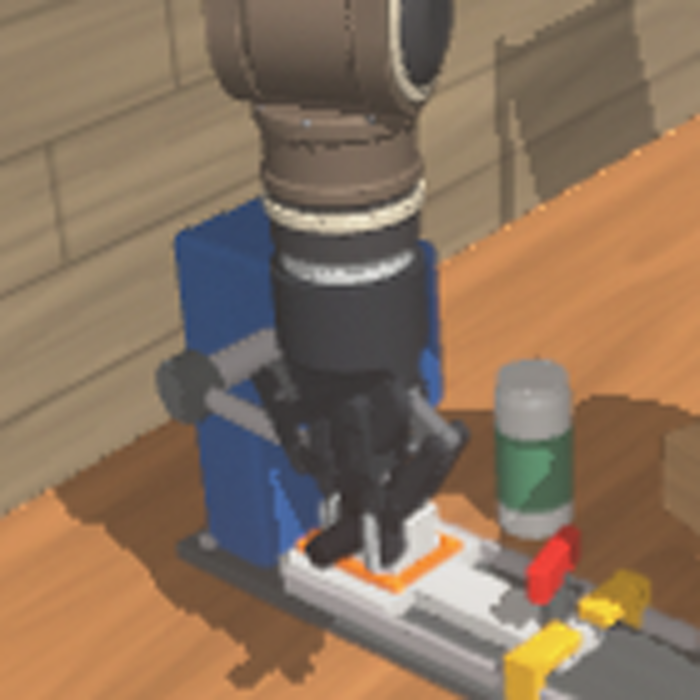

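Emit:
drive_tool(deltas=[[[0, 0, 0.003, 0, 0, 0], [0, 0.0005, 0.003, 0, 0, 0], [0, 0, 0.002, 0, 0, 0], [0, 0, 0, 0, 0, 0], [0, 0, 0, 0, 0, 0]]])

```text
time_s: 29.3
eef_pos: [0.5859, 0.2023, 0.1664]
eef_rot: [0.002, 0.728, 0.685, 0.003]
contact_force: [-3.9, -2.0, 18.8]
width: 0.0161
```

```bash
python3 -c "
from h import *
lev()
"
```

```text
t 29.3 pos [0.5859 0.2023 0.1664] head 86.5 zaxis [ 0.006  0.001 -1.   ] F [-3.9 -2.  18.8] w 0.0161 j [ 0.33  0.31  0.01  1.27 -0.    1.96]
press x -0.1378 z -0.0236 lever est 0.84 radius 0.1694
```

Emit:
drive_tool(deltas=[[[0, 0, 0.002, 0, 0, 0], [0, 0, 0.001, 0, 0, 0], [0, 0, 0, 0, 0, 0], [0, 0, 0, 0, 0, 0]]])

```text
time_s: 29.7
eef_pos: [0.5861, 0.2023, 0.1649]
eef_rot: [0.002, 0.728, 0.685, 0.004]
contact_force: [-5.2, -3.6, 26.4]
width: 0.0162
```

```bash
python3 -c "
from h import *
lev()
th=np.linspace(0.83,0,29)
x=-.17*np.cos(.7-th); z=.17*np.sin(.7-th)
print(np.c_[th[1:],np.diff(x),-np.diff(z)].round(4))
"
```

```text
t 29.7 pos [0.5861 0.2023 0.1649] head 86.5 zaxis [ 0.008  0.002 -1.   ] F [-5.2 -3.6 26.4] w 0.0162 j [ 0.33  0.31  0.01  1.26 -0.    1.96]
press x -0.1376 z -0.0251 lever est 0.849 radius 0.1695
[[ 8.004e-01 -6.000e-04 -5.000e-03]
 [ 7.707e-01 -4.000e-04 -5.000e-03]
 [ 7.411e-01 -3.000e-04 -5.000e-03]
 [ 7.114e-01 -1.000e-04 -5.000e-03]
 [ 6.818e-01  0.000e+00 -5.000e-03]
 [ 6.521e-01  2.000e-04 -5.000e-03]
 [ 6.225e-01  3.000e-04 -5.000e-03]
 [ 5.929e-01  5.000e-04 -5.000e-03]
 [ 5.632e-01  6.000e-04 -5.000e-03]
 [ 5.336e-01  8.000e-04 -5.000e-03]
 [ 5.039e-01  9.000e-04 -5.000e-03]
 [ 4.743e-01  1.100e-03 -4.900e-03]
 [ 4.446e-01  1.200e-03 -4.900e-03]
 [ 4.150e-01  1.300e-03 -4.900e-03]
 [ 3.854e-01  1.500e-03 -4.800e-03]
 [ 3.557e-01  1.600e-03 -4.800e-03]
 [ 3.261e-01  1.800e-03 -4.700e-03]
 [ 2.964e-01  1.900e-03 -4.700e-03]
 [ 2.668e-01  2.000e-03 -4.600e-03]
 [ 2.371e-01  2.200e-03 -4.500e-03]
 [ 2.075e-01  2.300e-03 -4.500e-03]
 [ 1.779e-01  2.400e-03 -4.400e-03]
 [ 1.482e-01  2.600e-03 -4.300e-03]
 [ 1.186e-01  2.700e-03 -4.300e-03]
 [ 8.890e-02  2.800e-03 -4.200e-03]
 [ 5.930e-02  3.000e-03 -4.100e-03]
 [ 2.960e-02  3.100e-03 -4.000e-03]
 [ 0.000e+00  3.200e-03 -3.900e-03]]
```

Emit:
drive_tool(deltas=[[[0, 0, -0.003, 0, 0, 0], [0, 0, -0.004, 0, 0, 0], [0, -0.0005, -0.005, 0, 0, 0], [0, -0.0005, -0.005, 0, 0, 0], [0, 0, -0.005, 0, 0, 0], [0, 0, -0.005, 0, 0, 0], [0, 0, -0.005, 0, 0, 0], [0, 0.0005, -0.005, 0, 0, 0], [0, 0.0005, -0.005, 0, 0, 0], [0, 0.0005, -0.005, 0, 0, 0], [0, 0.0005, -0.005, 0, 0, 0], [0, 0.001, -0.005, 0, 0, 0], [0, 0.001, -0.005, 0, 0, 0], [0, 0.001, -0.005, 0, 0, 0], [0, 0.0015, -0.005, 0, 0, 0], [0, 0.0015, -0.005, 0, 0, 0]]])

```text
time_s: 31.3
eef_pos: [0.5935, 0.2017, 0.236]
eef_rot: [0.001, 0.728, 0.685, 0.001]
contact_force: [10.5, 0.6, 1.0]
width: 0.0159
```

```bash
python3 -c "
from h import *
lev()
"
```

```text
t 31.3 pos [0.5935 0.2017 0.236 ] head 86.49 zaxis [ 0.003 -0.    -1.   ] F [10.5  0.6  1. ] w 0.0159 j [ 0.33  0.32  0.18  1.43 -0.    1.96]
press x -0.1302 z 0.046 lever est 0.421 radius 0.1666
```

Emit:
drive_tool(deltas=[[[0, 0.0025, -0.0045, 0, 0, 0], [0, 0.0025, -0.0045, 0, 0, 0], [0, 0.002, -0.0045, 0, 0, 0], [0, 0.002, -0.0045, 0, 0, 0], [0, 0.002, -0.0045, 0, 0, 0], [0, 0.002, -0.0045, 0, 0, 0], [0, 0.002, -0.0045, 0, 0, 0], [0, 0.0025, -0.0045, 0, 0, 0], [0, 0.0025, -0.0045, 0, 0, 0], [0, 0.0025, -0.0045, 0, 0, 0], [0, 0, 0, 0, 0, 0]]])

```text
time_s: 32.4
eef_pos: [0.6155, 0.2003, 0.2819]
eef_rot: [0.001, 0.728, 0.685, 0.001]
contact_force: [2.1, 1.9, 2.5]
width: 0.0165
```

```bash
python3 -c "
from h import *
lev()
"
```

```text
t 32.4 pos [0.6155 0.2003 0.2819] head 86.49 zaxis [ 0.003 -0.    -1.   ] F [2.1 1.9 2.5] w 0.0165 j [ 0.32  0.37  0.35  1.55 -0.    1.95]
press x -0.1081 z 0.0919 lever est 0.113 radius 0.1659
```

Emit:
drive_tool(deltas=[[[0, 0.002, -0.003, 0, 0, 0], [0, 0.002, -0.003, 0, 0, 0], [0, 0.002, -0.003, 0, 0, 0], [0, 0.002, -0.003, 0, 0, 0], [0, 0.002, -0.003, 0, 0, 0], [0, 0.001, -0.002, 0, 0, 0], [0, 0, 0, 0, 0, 0]]])

```text
time_s: 33.1
eef_pos: [0.6248, 0.1997, 0.2948]
eef_rot: [-0.001, 0.728, 0.685, -0.002]
contact_force: [2.9, 3.3, -19.2]
width: 0.0161
```

```bash
python3 -c "
from h import *
lev()
"
```

```text
t 33.1 pos [0.6248 0.1997 0.2948] head 86.51 zaxis [-0.005 -0.002 -1.   ] F [  2.9   3.3 -19.2] w 0.0161 j [0.31 0.4  0.43 1.6  0.   1.94]
press x -0.0988 z 0.1048 lever est 0.017 radius 0.1661
```

Emit:
drive_tool(deltas=[[[0, 0, 0.002, 0, 0, 0], [0, 0, 0, 0, 0, 0]]])

```text
time_s: 33.3
eef_pos: [0.6248, 0.1997, 0.2948]
eef_rot: [-0.0, 0.728, 0.685, -0.001]
contact_force: [2.1, 3.4, -16.9]
width: 0.0161
```

Emit:
drive_tool(deltas=[[[0, 0, 0, 0, 0, 0], [0, 0, 0, 0, 0, 0], [0, 0, 0, 0, 0, 0], [0, 0, 0, 0, 0, 0], [0, 0, 0, 0, 0, 0], [0, 0, 0, 0, 0, 0]]], fingers=0)

```text
time_s: 33.9
eef_pos: [0.6256, 0.1996, 0.2965]
eef_rot: [0.001, 0.728, 0.685, 0.001]
contact_force: [-0.2, 0.5, 0.3]
width: 0.0852
```

Emit:
drive_tool(deltas=[[[0, 0, -0.01, 0, 0, 0], [0, 0, -0.02, 0, 0, 0], [0, 0, -0.03, 0, 0, 0], [0, 0, -0.03, 0, 0, 0], [0, 0, -0.02, 0, 0, 0], [0, -0.02, 0, 0, 0, 0], [0, -0.04, 0, 0, 0, 0], [0, -0.04, 0, 0, 0, 0], [0, -0.04, 0, 0, 0, 0], [0, -0.04, 0, 0, 0, 0], [0, -0.02, 0, 0, 0, 0], [0, 0, 0, 0, 0, 0], [0, 0, 0, 0, 0, 0]]])

```text
time_s: 35.2
eef_pos: [0.4258, 0.212, 0.4068]
eef_rot: [0.001, 0.728, 0.685, 0.001]
contact_force: [0.9, 0.4, 0.6]
width: 0.0855
```

```bash
python3 -c "
from h import *
p,d=snap('top','t16',(85,265,150,350),4)
snap('side','s16',(130,290,150,350),4)
st()
X=cloud('top',d)
m=(X[...,2]>.27)&(X[...,2]<.32)&(X[...,1]>.13)&(X[...,1]<.27)&(X[...,0]>.57)&(X[...,0]<.68); q=X[m]; print(q.mean(0),q[:,2].max())
"
```

```text
t 35.3 pos [0.4267 0.212  0.4058] head 86.48 zaxis [ 0.001 -0.    -1.   ] F [-0.2 -0.  -0.5] w 0.0853 j [ 0.46  0.09  0.27  1.75 -0.    2.09]
[0.62893386 0.18911736 0.30181754] 0.311244198206187
```

View pics/t16.png

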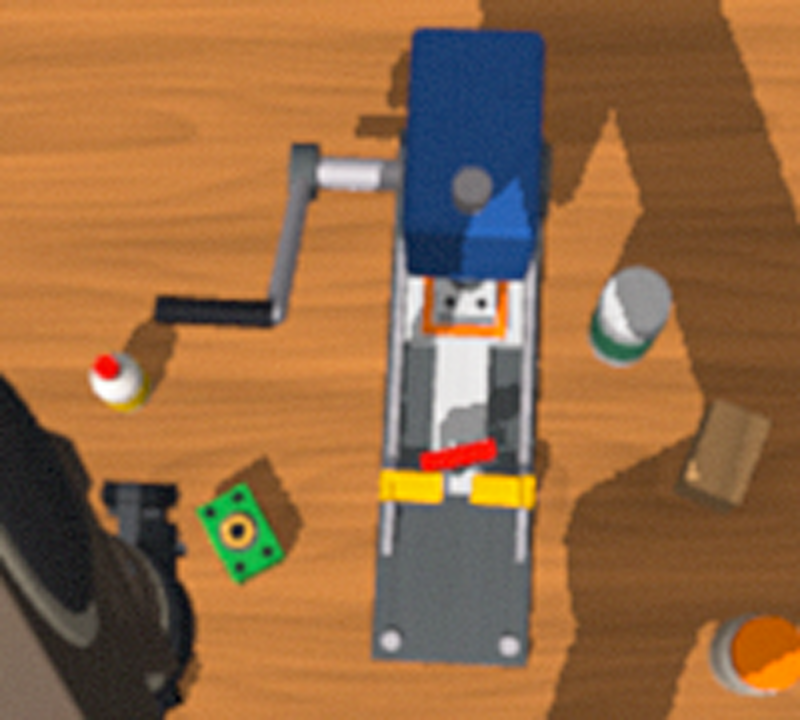

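View pics/s16.png

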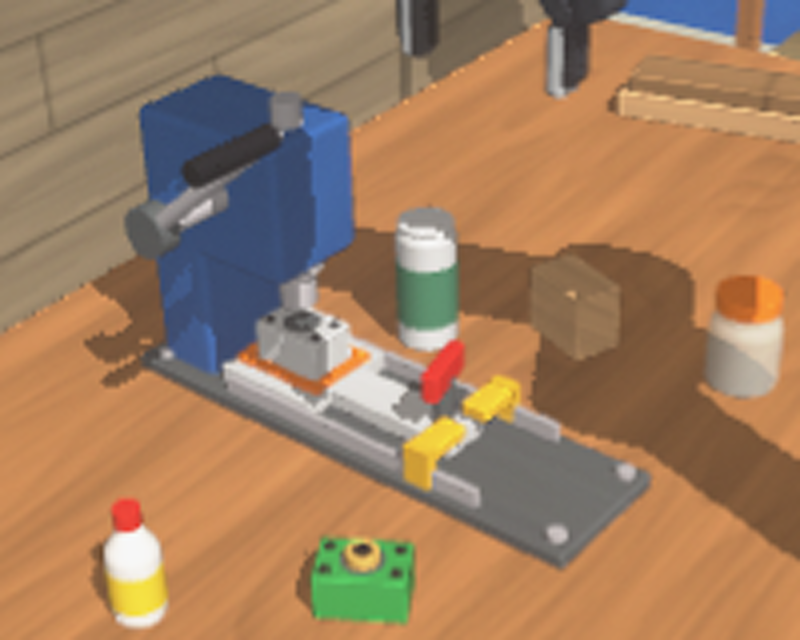

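```bash
python3 -c "
from station import arm
print(arm.finish_job())"
```

```text
the job is handed in; nothing more can be done
None
```

The job is handed in at about 35 s of the 72 s allowed, and my last pictures showed every end condition met; the station reports no verdict.

**What I did**
- I set the aluminium block in the nest and pushed the carriage to its stop.
- I turned the red handle about 75° (1.32 rad).
- I pulled the lever down to its lower stop, an estimated 0.83 rad.
- I let it rise in the grip over about 3.4 s, at roughly 0.3 rad/s, and released it at the top stop.

**Last checks**
- **Block and bush:** the block sits flat in the nest, and the bush no longer stands above it.
- **Carriage:** it is home, with the handle crosswise behind the keeper lugs.
- **Lever:** it is at its starting height and position.
- **Bystanders:** the jar, offcut, can and glue look to be where they were; I compared them by eye only.
- **Robot:** it is clear of everything, with contact force near zero.

**What went wrong or disagreed**
- Early on, the last joint ran into its range end. The arm swung away and tilted, touched nothing, and I brought it back.
- The first lowering caught the nest's rim and moved the carriage about 3 mm. I lifted, shifted 2 mm and seated the block.
- After unlocking my grip on the handle, I moved along the wrong axis and passed over the press head without contact.
- The lever grip slid a few mm in the pads during the rise, and the wrist showed 19 N at the top stop.

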